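# Fetch the setting ring from the back of the bar

## Task

The setting ring at the back of the bar is wanted in the gauging cradle, but three bearings hang in front of it. Slide the bearings off the bar and stand them on edge in the grooves of the wooden rest, then bring the setting ring to the cradle and seat it on edge in its groove, and only then hang the bearings back on the bar, each in the place where it hung before.

Things in the scene. Friction and masses are not known exactly. Their poses are not given: they have to be found in the camera images.
- small_bearing_center (a point): smallest of the three ball bearings on the bar, steel, 47 mm across, 14 mm thick, bore 20 mm, 0.1 kg. Point: its middle, half way through the thickness; z: its axis. Hung, the middle is 3 to 5 mm below the bar's centre line, the rim's top about 14 mm above the bar's top. Stood in the wood_rest, the middle is 57 mm above the table.
- middle_bearing_center (a point): middle-sized of the three ball bearings on the bar, steel, 62 mm across, 16 mm thick, bore 30 mm, 0.2 kg. Point: its middle, half way through the thickness; z: its axis. Hung, the middle is 8 to 10 mm below the bar's centre line, the rim's top about 16 mm above the bar's top. Stood in the wood_rest, the middle is 66 mm above the table.
- large_bearing_center (a point): largest of the three ball bearings on the bar, steel, 90 mm across, 23 mm thick, bore 40 mm, 0.6 kg. Point: its middle, half way through the thickness; z: its axis. Hung, the middle is 13 to 15 mm below the bar's centre line, the rim's top about 25 mm above the bar's top. Stood in the wood_rest, the middle is 82 mm above the table.
- setting_ring_center (a point): setting ring: smooth plain steel ring without balls, 76 mm across, 18 mm thick, bore 50 mm, 0.2 kg; rearmost on the bar. Point: its middle; z: its axis. Hung, the middle is 18 to 20 mm below the bar's centre line, the rim's top about 13 mm above the bar's top. Seated in the ring_cradle, the middle is 74 mm above the table.
- bar_stand: fixed grey stand with a level steel bar, 10 mm thick. Origin on the table under the bar; x along the bar from its free end (x = -120 mm) to the collar (x = 103) and column (to x = 142, 114 high). Bar's centre line at y = 0, z = 95 mm. At the start the middles hang near x = -85, -35, 15 (bearings, any order) and 65 mm (setting ring). Base plate 290 x 90 x 12 mm.
- wood_rest: fixed wooden rest, 190 (x) by 90 (y) by 63 mm high, with three grooves along its y, centred at x = -54, 0, 54 mm, for discs on edge: axis along the rest's x, middle at y = 0. Origin on the table under its centre. Grooves 26 mm wide, wider above z = 49 between 45 degree ridges; floor a V, flanks 30 degrees off level, lowest at y = 0, z = 30 mm, so discs do not roll.
- ring_cradle: fixed dark steel cradle, foot plate 120 x 100 x 10 mm, one groove along its y between two ridges 58 mm high. A ring stands in it on edge, axis along the cradle's x. Origin on the table under the groove's middle. Groove 22 mm wide, wider above z = 50 mm (45 degree flanks); floor a V, flanks 30 degrees off level, lowest at y = 0, z = 30 mm.
There are look-alikes about, which are no part of the job. What is shaped like the part that bears small_bearing_center but pink, purple or yellow is not meant.

How it is judged:
On the way, in this order (a step that is already met when the one before it is completed fails the run):
1. all three bearings stand on edge in the grooves of the wooden rest while the setting ring still hangs in its place on the bar (x of small_bearing_center in the frame of wood_rest between -0.075 and 0.075 m and y of small_bearing_center in the frame of wood_rest between -0.015 and 0.015 m and z of small_bearing_center in the frame of wood_rest between 0.0491 and 0.0651 m and x of middle_bearing_center in the frame of wood_rest between -0.075 and 0.075 m and y of middle_bearing_center in the frame of wood_rest between -0.015 and 0.015 m and z of middle_bearing_center in the frame of wood_rest between 0.0578 and 0.0738 m and x of large_bearing_center in the frame of wood_rest between -0.075 and 0.075 m and y of large_bearing_center in the frame of wood_rest between -0.015 and 0.015 m and z of large_bearing_center in the frame of wood_rest between 0.074 and 0.09 m and y of setting_ring_center in the frame of bar_stand between -0.015 and 0.015 m and distance of setting_ring_center from where it was at the start of the episode below 0.02 m), for 0.2 s.
2. the setting ring is seated on edge in the cradle while the three bearings still stand in the rest (x of setting_ring_center in the frame of ring_cradle between -0.008 and 0.008 m and y of setting_ring_center in the frame of ring_cradle between -0.008 and 0.008 m and z of setting_ring_center in the frame of ring_cradle between 0.0679 and 0.0799 m and angle between the z axis of setting_ring_center and the x axis of ring_cradle, either way round below 0.2 rad and x of small_bearing_center in the frame of wood_rest between -0.075 and 0.075 m and y of small_bearing_center in the frame of wood_rest between -0.015 and 0.015 m and z of small_bearing_center in the frame of wood_rest between 0.0491 and 0.0651 m and x of middle_bearing_center in the frame of wood_rest between -0.075 and 0.075 m and y of middle_bearing_center in the frame of wood_rest between -0.015 and 0.015 m and z of middle_bearing_center in the frame of wood_rest between 0.0578 and 0.0738 m and x of large_bearing_center in the frame of wood_rest between -0.075 and 0.075 m and y of large_bearing_center in the frame of wood_rest between -0.015 and 0.015 m and z of large_bearing_center in the frame of wood_rest between 0.074 and 0.09 m), for 0.2 s.
At the end, for the whole second after the job is handed in: Ring in the cradle's groove: middle within 8 mm in x and y and 6 mm in height of its seat, axis within 0.2 rad of the cradle's x. Each bearing hangs on the bar, middle within 15 mm of where it was at the start, axis within 0.3 rad of the bar. All released and at rest (x of setting_ring_center in the frame of ring_cradle between -0.008 and 0.008 m and y of setting_ring_center in the frame of ring_cradle between -0.008 and 0.008 m and z of setting_ring_center in the frame of ring_cradle between 0.0679 and 0.0799 m and angle between the z axis of setting_ring_center and the x axis of ring_cradle, either way round below 0.2 rad and distance of each of small_bearing_center, middle_bearing_center, large_bearing_center from where it was at the start of the episode below 0.015 m and angle between the z axis of each of small_bearing_center, middle_bearing_center, large_bearing_center and the x axis of bar_stand, either way round below 0.3 rad and linear speed of each of small_bearing, middle_bearing, large_bearing, setting_ring below 0.02 m/s); the robot touches nothing.
It also fails if it takes over 139 s, if anything falls off the work surface, if the arm or the gripper's body presses on something with over 40 N, if the wrist force passes 120 N, or if a joint passes its speed limit or range.

## Robot

A 6-joint arm with a two-finger parallel gripper is mounted at the origin on a cart in front of the work surface, level with it; the furniture and walls round the work are solid. World frame = base frame: x ahead of the robot, y to its left, z up, the work surface at z = 0. Lengths are in m, angles in rad, forces in N, time in s.
With the tool pointing down it reaches from about 0.4 to 0.925 m from the base axis. Payload 3.4 kg.
Tool frame: the origin (TCP) lies on the centre line of the jaws, within the pads' length; the fingertips stand 11 mm ahead of it and the grasp point (between the pads) lies 8 mm behind it; z points along the fingers, y is the line along which they close (so a half turn about z gives the same grasp; the last joint's range is limited). The gripper opens to 85 mm and grips with 20 to 120 N. Pads are 22 mm wide; open, the fingers measure 114 mm over their backs; the gripper's body (76 mm by 85 mm) begins 54 mm behind the grasp point. The pads swing forward as they close: fully open they stand 13 mm farther back than shut.
Start: joints at [1.125, 0.307, 1.506, -0, 1.328, -0.073], TCP at [0.209, 0.536, 0.211] pointing down, gripper open.
Joint ranges: [-3.12, 3.12], [-1.05, 2.28], [0.14, 2.33], [-1.42, 4.57], [0.1, 2.73], [-2.68, 2.68]. Speed limits (rad/s): [2.57, 2.57, 3.14, 3.14, 3.14, 3.14].

## Interface

Orientations are given as a unit quaternion [x, y, z, w].
In Python, from bench import robot gives the robot as it stands. The module is installed in compiled form; this text tells all that it offers.
- The arm moves only by the tool apply_moves, never from a script. Its arguments are lists of equal length, an entry for each row: "grip": the opening, from 0 (shut) to 1 (fully open); "delta_pos": the shift along the tool's x, y, z in mm, a list of three; "rotation": the turn, a rotation vector about the tool's x, y, z in degrees, a list of three. A call has 1 to 5 rows; each row shifts and turns the commanded pose from where the row before left it, along the tool's axes as they then stand; what a row does not reach is not made up. A row lasts 1/10 s, in which the tool goes at most 50 mm and 8.59 degrees, less where a joint would pass 70% of its speed; a pose out of reach is approached as far as the arm can. A call with a gripper value outside its range is refused whole. The fingers move at their own pace and stop on an object; "newtons" is the grip in N (left out, the last holds). Time passes only in rows, so rows that do not move let the fingers close. It gives the time, the measured TCP pose, the force, the opening and the grip force at its end, in the units of the state.
- robot.get_state(): the state, without advancing time (a new reading comes with each control period).
- robot.read_camera(name): name is "scene" or "top"; returns the picture (400x640x3 uint8, red, green, blue); there is no depth.
- robot.camera_params(name): a dict with "intrinsics" (3x3 intrinsics, pixels), "D" ([k1, k2, p1, p2, k3] as OpenCV has them; the pictures are not rectified), "origin" and "orientation" of the camera in the world. Camera axes: x right, y up, looking along -z (the intrinsics and any distortion apply to the point x, -y, -z); pixel columns grow to the right and rows downward; lengths in m; the calibration is good to about 2 mm. A picture is of the moment at which its call begins. camera_params takes no time and is no camera call.
- robot.job_done(): hands the job in; it is judged then, once.
The state is a dict: "t": time; "joint_pos": joint angles; "qvel": joint speeds; "joint_efforts": joint torques, N m; "position": TCP position; "ee_rot": TCP orientation; "force": force on the tool from outside, world axes, zero at the start; "ft_torque": the same for the moment, N m; "opening": opening from 0.0 (shut) to 1.0 (fully open); "grasp_force": force on a finger pad.
Only numpy, scipy, OpenCV 4.12 (cv2) and the standard library are available. Lean on these libraries where they do the work, as an engineer would, in place of code of your own. Each camera call takes 0.05 s, during which the arm holds its last target. There are 200 camera calls.

## Working session

There is one attempt and no reset: what is moved stays moved. The work goes in short steps, Python scripts to look and compute and a tool call to move; the robot and the scene stay as the last step left them, time stands still between calls to the robot, and variables do not carry over. Pictures are saved under pics/ and viewed, at most 14 in all, crops included, and the job is handed in when it is done.

Besides the shell and the picture viewer there is one more tool, called after "Call:" by a JSON object that holds its "op" and its "data". apply_moves: Moves the arm, as the interface text tells. Its arguments: {"type":"object","properties":{"grip":{"type":"array","items":{"type":"number"}},"delta_pos":{"type":"array","items":{"type":"array","items":{"type":"number"}}},"rotation":{"type":"array","items":{"type":"array","items":{"type":"number"}}},"newtons":{"type":"number"}},"required":["grip","delta_pos","rotation"]}

```bash
mkdir -p pics; ls
python3 - <<'E'
from bench import robot
import cv2
for n in("scene","top"):
    cv2.imwrite(f"pics/{n}0.png",robot.read_camera(n)[...,::-1]); print(n,robot.camera_params(n))
print(robot.get_state())
E
```

```text
pics
scene {'intrinsics': array([[439.23083238,   0.        , 320.0362469 ],
       [  0.        , 439.23083238, 195.84550644],
       [  0.        ,   0.        ,   1.        ]]), 'D': array([-0.03649508,  0.        ,  0.        ,  0.        ,  0.        ]), 'origin': array([ 0.24220289, -0.48258073,  0.71080772]), 'orientation': array([ 0.35094071, -0.10519297, -0.26918653,  0.89068158])}
top {'intrinsics': array([[428.33844046,   0.        , 316.24470767],
       [  0.        , 428.33844046, 209.82562382],
       [  0.        ,   0.        ,   1.        ]]), 'D': array([-0.04478683,  0.        ,  0.        ,  0.        ,  0.        ]), 'origin': array([ 0.38514371, -0.0291959 ,  1.12632875]), 'orientation': array([ 0.05047229, -0.05684307, -0.70281764,  0.70729681])}
{'t': 0.1, 'joint_pos': array([ 1.12549522e+00,  3.07494734e-01,  1.50756242e+00,  3.40061429e-05,
        1.32844085e+00, -7.35169839e-02]), 'qvel': array([ 0.00080614, -0.00224955, -0.00296081, -0.00039097,  0.00040694,
       -0.00029548]), 'joint_efforts': array([ 1.24985341e-03, -4.58526528e+01, -2.52608693e+01,  6.81470556e-05,
        5.63527748e-03,  2.67401088e-07]), 'position': array([0.20860644, 0.53508341, 0.20976778]), 'ee_rot': array([ 1.84827242e-01,  9.82770565e-01, -9.16562820e-04, -2.60319087e-04]), 'force': array([-0.52227983, -0.17322661, -0.17227244]), 'ft_torque': array([ 0.02675288, -0.03483948,  0.00176039]), 'grasp_force': 0.0, 'opening': 1.0012489319786488}
```

View pics/scene0.png

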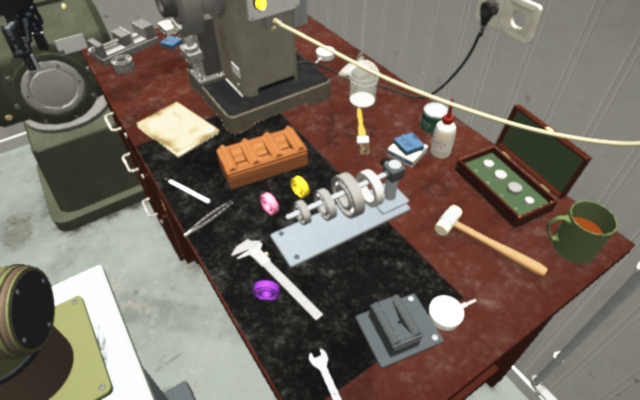

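View pics/top0.png

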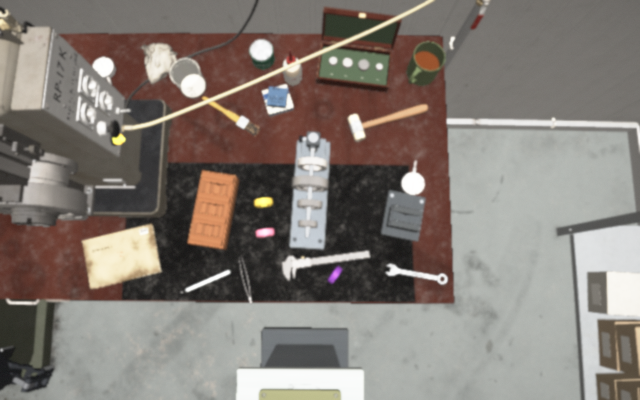

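The bar (free end towards the robot) is at top px (312,200), the rest at (213,210) and the cradle at (403,217). The order from the free end looks like small, middle, large, ring. Next I zoom in for the features.

```bash
cat > h.py <<'E'
import numpy as np, cv2
from scipy.spatial.transform import Rotation as R
from bench import robot
def ray(n,uv):
    p=robot.camera_params(n)
    a=cv2.undistortPoints(np.array(uv,float).reshape(-1,1,2),p["intrinsics"],p["D"]).reshape(-1,2)
    d=np.c_[a[:,0],-a[:,1],-np.ones(len(a))]
    return p["origin"],R.from_quat(p["orientation"]).apply(d)
def plane(n,uv,z):
    o,d=ray(n,uv); return o+d*((z-o[2])/d[:,2])[:,None]
def proj(n,P):
    p=robot.camera_params(n); c=R.from_quat(p["orientation"]).inv().apply(np.atleast_2d(P)-p["origin"])*[1,-1,-1]
    return cv2.projectPoints(c.reshape(-1,1,3),np.zeros(3),np.zeros(3),p["intrinsics"],p["D"])[0].reshape(-1,2)
def tri(uv1,uv2):
    out=[]
    for a,b in zip(uv1,uv2):
        o1,d1=ray("top",[a]);o2,d2=ray("scene",[b]);A=np.c_[d1[0],-d2[0]]
        s,*_=np.linalg.lstsq(A,o2-o1,rcond=None); p=o1+d1[0]*s[0];q=o2+d2[0]*s[1]
        out.append(np.r_[(p+q)/2,np.linalg.norm(p-q)])
    return np.array(out)
E
python3 - <<'E'
import cv2
t=cv2.imread("pics/top0.png");s=cv2.imread("pics/scene0.png")
cv2.imwrite("pics/t1.png",cv2.resize(t[125:265,175:435],None,fx=3,fy=3,interpolation=cv2.INTER_CUBIC))
cv2.imwrite("pics/s1.png",cv2.resize(s[120:370,210:450],None,fx=2.4,fy=2.4,interpolation=cv2.INTER_CUBIC))
E
```

```text
(no output)
```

View pics/t1.png

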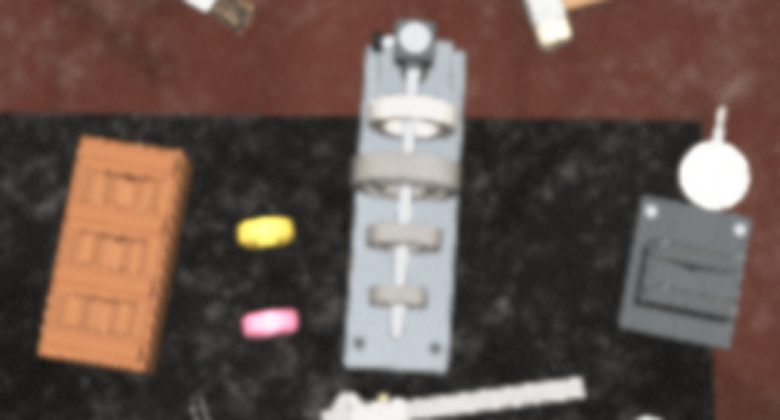

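View pics/s1.png

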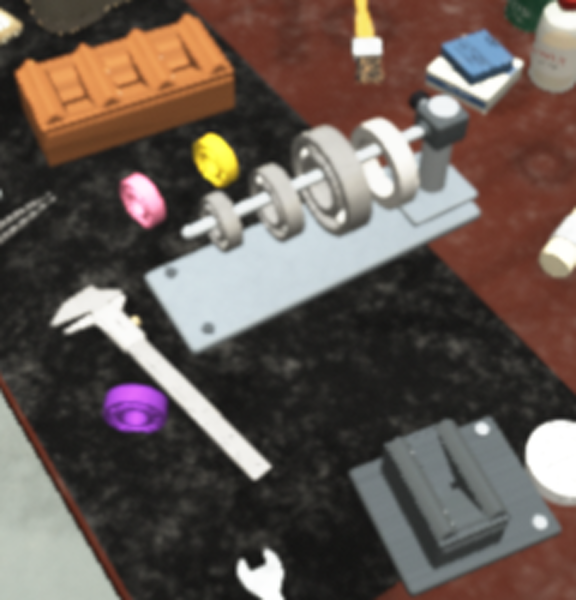

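The order from the free end is small, middle, large, ring. The look-alikes (pink, yellow, purple) lie on the mat. Next I fit the fixture frames from the picked corners.

```bash
cat > fit.py <<'E'
from h import *
T=lambda l:[((x+.5)/3-.5+175,(y+.5)/3-.5+125) for x,y in l]
S=lambda l:[((x+.5)/2.4-.5+210,(y+.5)/2.4-.5+120) for x,y in l]
def rig(M,W):
    M=np.array(M,float)/1000;W=W[:,:2];m=M.mean(0);w=W.mean(0);A=M-m;B=W-w
    a=np.arctan2((A[:,0]*B[:,1]-A[:,1]*B[:,0]).sum(),(A*B).sum())
    r=np.array([[np.cos(a),-np.sin(a)],[np.sin(a),np.cos(a)]])
    return (w-r@m).round(4),round(np.degrees(a),2),((M@r.T+w-r@m-W)*1000).round(1).tolist()
E
python3 - <<'E'
from fit import *
# stand plate: -x is free end.  corners (x,y): free-left(+y), free-right, ; x from? 
c=plane("top",T([(345,370),(448,372),(463,52),(368,48)]),.012);print(c.round(3)[:,:2].tolist(),np.linalg.norm(np.diff(c,axis=0),axis=1))
b=plane("top",T([(397,338),(413,68)]),.095);print("bar",b.round(4))
b2=plane("scene",S([(186,232),(425,130)]),.095);print("bar scene",b2.round(4))
print("discs top rim", plane("top",T([(397,297),(403,237),(407,176),(411,115)]),.095).round(4))
c=plane("top",T([(645,195),(750,213),(733,348),(618,328)]),.010)
print("cradle",rig([(60,50),(60,-50),(-60,-50),(-60,50)],c),c.round(3).tolist())
c=plane("scene",S([(350,475),(492,415),(560,528),(415,592)]),.010)
print("cradle scene",rig([(-60,50),(60,50),(60,-50),(-60,-50)],c),c.round(3).tolist())
c=plane("scene",S([(52,162),(235,108)]),0);print("rest sc",rig([(-95,-45),(95,-45)],c),c.round(3).tolist())
c=plane("top",T([(153,372),(190,155)]),0);print("rest top",rig([(-95,-45),(95,-45)],c),c.round(3).tolist())
c=plane("top",T([(80,137),(38,353)]),.063);print("rest top2",rig([(95,45),(-95,45)],c),c.round(3).tolist())
c=plane("scene",S([(147,277),(195,352),(480,208)]),.012);print("stand sc",c.round(3).tolist())
E
```

```text
[[0.455, 0.03], [0.454, -0.059], [0.741, -0.072], [0.744, 0.013]] [0.08916823 0.28778777 0.08560978]
bar [[ 0.4758 -0.0161  0.095 ]
 [ 0.7007 -0.0274  0.095 ]]
bar scene [[ 0.4803 -0.0135  0.095 ]
 [ 0.7042 -0.0282  0.095 ]]
discs top rim [[ 0.509  -0.0159  0.095 ]
 [ 0.5581 -0.0203  0.095 ]
 [ 0.6089 -0.0232  0.095 ]
 [ 0.6604 -0.0261  0.095 ]]
cradle (array([ 0.5444, -0.2695]), np.float64(-10.2), [[0.5, 3.1], [-1.7, -1.9], [0.3, 0.5], [1.0, -1.7]]) [[0.612, -0.234, 0.01], [0.596, -0.327, 0.01], [0.476, -0.309, 0.01], [0.493, -0.208, 0.01]]
cradle scene (array([ 0.5444, -0.2699]), np.float64(-10.43), [[0.5, 3.1], [-0.3, 1.5], [2.5, -2.5], [-2.6, -2.1]]) [[0.494, -0.213, 0.01], [0.613, -0.233, 0.01], [0.592, -0.328, 0.01], [0.479, -0.306, 0.01]]
rest sc (array([0.5556, 0.2309]), np.float64(-10.19), [[-1.9, 0.3], [1.9, -0.3]]) [[0.456, 0.203, 0.0], [0.639, 0.17, 0.0]]
rest top (array([0.556 , 0.2299]), np.float64(-7.6), [[3.1, -0.4], [-3.1, 0.4]]) [[0.453, 0.198, 0.0], [0.647, 0.172, 0.0]]
rest top2 (array([0.5495, 0.224 ]), np.float64(-8.18), [[2.1, -0.3], [-2.1, 0.3]]) [[0.648, 0.255, 0.063], [0.464, 0.282, 0.063]]
stand sc [[0.46, 0.025, 0.012], [0.455, -0.061, 0.012], [0.744, -0.071, 0.012]]
```

```bash
cat >> fit.py <<'E'
BAR=(.599,-.0218,-3.1);REST=(.5555,.229,-9.);CRA=(.5444,-.2697,-10.3)
def fr(F,x,y=0):
    a=np.radians(F[2]);return np.array([F[0]+(x*np.cos(a)-y*np.sin(a))/1000,F[1]+(x*np.sin(a)+y*np.cos(a))/1000])
def plan(xy,z,yaw):
    s=robot.get_state();r=R.from_quat(s["ee_rot"]).as_matrix();cur=np.degrees(np.arctan2(r[1,1],r[0,1]))
    d=(np.r_[xy,z]-s["position"])*1000;a=np.radians(yaw);ty=np.array([np.cos(a),np.sin(a),0]);tx=np.array([-ty[1],ty[0],0])
    print("t",round(s["t"],2),"pos",s["position"].round(4),"cur yaw",cur.round(1),"turn",round(cur-yaw,1),"shift",[round(float(v),1) for v in(d@tx,d@ty,-d[2])],"tilt",r[:,2].round(3),"F",s["force"].round(1),"open",round(s["opening"],3),"g",round(s["grasp_force"],1))
E
python3 - <<'E'
from fit import *
t=cv2.imread("pics/top0.png")
cv2.imwrite("pics/t2.png",cv2.resize(t[135:245,285:335],None,fx=5,fy=5,interpolation=cv2.INTER_CUBIC))
plan(fr(BAR,-85),.16,BAR[2])
E
```

```text
t 0.1 pos [0.2086 0.5351 0.2098] cur yaw 68.7 turn 71.8 shift [-535.0, 334.9, 49.8] tilt [-0.001 -0.002 -1.   ] F [-0.5 -0.2 -0.2] open 1.001 g 0.0
```

View pics/t2.png

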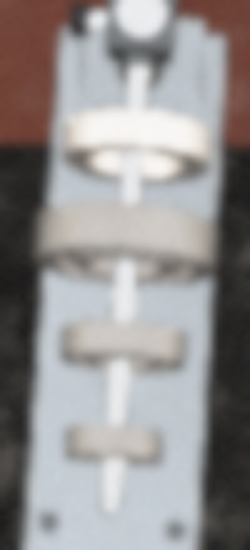

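The rim tops in the crop, as back edge to front edge (matching the thicknesses): small 425–455, middle 320–354, large 205–254, ring 108–146. The bar tip is at 512.

Run:
```python
from fit import *
for n,x,y,z in [("tip",108,512,.098),("s",113,440,.1145),("m",122,337,.117),("l",126,229,.126),("r",136,127,.114)]:
    print(n,plane("top",[((x+.5)/5-.5+285,(y+.5)/5-.5+135)],z).round(4))
```

```text
tip [[ 0.4763 -0.0143  0.098 ]]
s [[ 0.5092 -0.0166  0.1145]]
m [[ 0.5585 -0.0205  0.117 ]]
l [[ 0.6093 -0.022   0.126 ]]
r [[ 0.6628 -0.0264  0.114 ]]
```

Call:
{"op": "apply_moves", "data": {"grip": [0.4,0.4,0.4,0.4,0.4], "delta_pos": [[0,0,0],[0,0,0],[0,0,0],[0,0,0],[0,0,0]], "rotation": [[0,0,8],[0,0,8],[0,0,8],[0,0,8],[0,0,8]], "newtons": 40}}

```text
t: 0.6
position: [0.2087, 0.5353, 0.21]
ee_rot: [0.512, 0.859, -0.001, 0.0]
force: [0.0, 0.2, -0.9]
opening: 0.4
grasp_force: 0.0
```

Call:
{"op": "apply_moves", "data": {"grip": [0.4,0.4,0.4,0.4,0.4], "delta_pos": [[0,0,0],[0,0,0],[0,0,0],[0,0,0],[-40,20,0]], "rotation": [[0,0,8],[0,0,8],[0,0,8],[0,0,7.8],[0,0,0]]}}

```text
t: 1.1
position: [0.2262, 0.4985, 0.2101]
ee_rot: [0.726, 0.688, 0.001, -0.001]
force: [1.3, -0.7, -0.2]
opening: 0.401
grasp_force: 0.0
```

Call:
{"op": "apply_moves", "data": {"grip": [0.4,0.4,0.4,0.4,0.4], "delta_pos": [[-42,24,0],[-42,24,0],[-42,24,0],[-42,24,0],[-42,24,0]], "rotation": [[0,0,0],[0,0,0],[0,0,0],[0,0,0],[0,0,0]]}}

```text
t: 1.6
position: [0.3354, 0.2766, 0.2104]
ee_rot: [0.726, 0.688, -0.0, 0.0]
force: [1.0, -0.3, -0.5]
opening: 0.402
grasp_force: 0.0
```

Call:
{"op": "apply_moves", "data": {"grip": [0.4,0.4,0.4,0.4,0.4], "delta_pos": [[-42,26,0],[-42,26,0],[-42,26,0],[-42,26,0],[-42,26,0]], "rotation": [[0,0,0],[0,0,0],[0,0,0],[0,0,0],[0,0,0]]}}

```text
t: 2.1
position: [0.4539, 0.0598, 0.2105]
ee_rot: [0.726, 0.688, 0.0, -0.0]
force: [0.5, 0.7, 0.3]
opening: 0.403
grasp_force: 0.0
```

Call:
{"op": "apply_moves", "data": {"grip": [0.4,0.4,0.4,0.4], "delta_pos": [[-40,30,10],[-35,30,10],[0,0,10],[0,0,0]], "rotation": [[0,0,0],[0,0,0],[0,0,0],[0,0,0]]}}

```text
t: 2.5
position: [0.5076, -0.0163, 0.1788]
ee_rot: [0.727, 0.687, -0.001, -0.002]
force: [-0.4, 0.9, 0.4]
opening: 0.4
grasp_force: 0.0
```

Run:
```python
from fit import *
plan(fr(BAR,-85),.1145,BAR[2])
cv2.imwrite("pics/s2.png",cv2.resize(robot.read_camera("scene")[100:300,230:430,::-1],None,fx=3,fy=3,interpolation=cv2.INTER_CUBIC))
```

```text
t 2.5 pos [ 0.5076 -0.0163  0.1788] cur yaw -3.3 turn -0.2 shift [-0.5, 6.5, 64.3] tilt [-0.005  0.001 -1.   ] F [-0.4  0.9  0.4] open 0.4 g 0.0
```

View pics/s2.png

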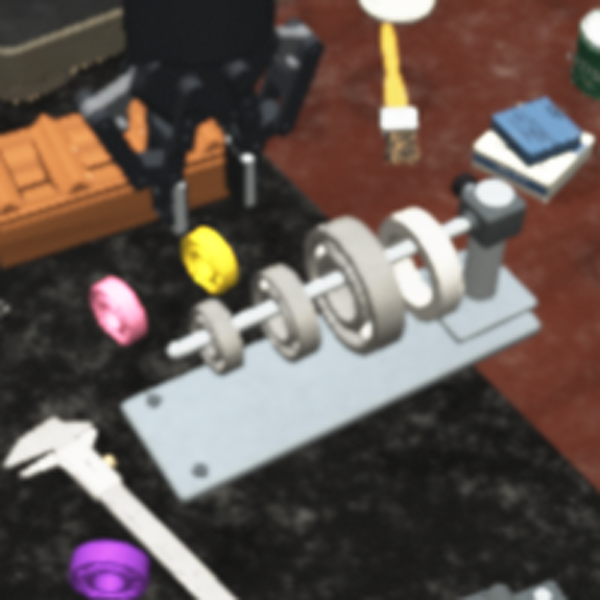

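The scene view shows the hand over the bar, with the fingers opened across the disc faces and clear of the neighbours. I descend on the small bearing and grip it.

Call:
{"op": "apply_moves", "data": {"grip": [0.4,0.4,0.4,0.4,0.4], "delta_pos": [[-0.5,3,20],[0,0,20],[0,0,14],[0,0,10],[0,0,0]], "rotation": [[0,0,0],[0,0,0],[0,0,0],[0,0,0],[0,0,0]]}}

```text
t: 3.05
position: [0.5103, -0.015, 0.116]
ee_rot: [0.725, 0.688, -0.001, -0.001]
force: [-0.3, 0.2, 0.3]
opening: 0.4
grasp_force: 0.0
```

Call:
{"op": "apply_moves", "data": {"grip": [0.0,0.0,0.0,0.0,0.0], "delta_pos": [[0,0,0],[0,0,0],[0,0,0],[0,0,0],[0,0,0]], "rotation": [[0,0,0],[0,0,0],[0,0,0],[0,0,0],[0,0,0]]}}

```text
t: 3.55
position: [0.5121, -0.0163, 0.1172]
ee_rot: [0.726, 0.688, 0.0, 0.0]
force: [-0.2, -0.1, -0.3]
opening: -0.004
grasp_force: 0.0
```

Run:
```python
from fit import *
plan(fr(BAR,-85),.1145,BAR[2])
```

```text
t 3.55 pos [ 0.5121 -0.0163  0.1172] cur yaw -3.1 turn -0.0 shift [-0.8, 2.0, 2.7] tilt [ 0.001 -0.    -1.   ] F [-0.2 -0.1 -0.3] open -0.004 g 0.0
```

Run:
```python
from fit import *
a=robot.read_camera("scene")[140:260,250:370,::-1];b=robot.read_camera("top")[135:255,260:380,::-1]
cv2.imwrite("pics/c3.png",cv2.resize(np.hstack([a,b]),None,fx=3.3,fy=3.3,interpolation=cv2.INTER_CUBIC))
```

```text
(no output)
```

View pics/c3.png

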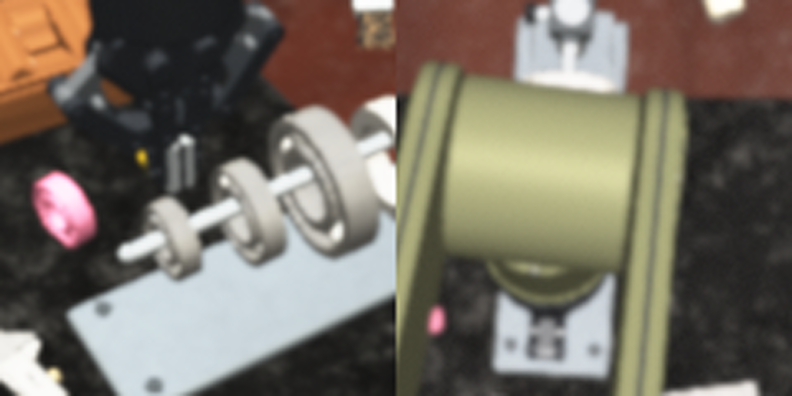

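The shut fingers end just above and beside the small disc (tips at crop (182,190), rim top at (168,203)), so the grasp missed. I compare the tip pixel with its expected projection.

Run:
```python
from fit import *
f=lambda x,y:((x+.5)/3.3-.5+250,(y+.5)/3.3-.5+140)
p=np.array(robot.get_state()["position"])
print("tip obs",f(182,191),"exp",proj("scene",p+[0,0,-.011]))
for n,x in(("small",.5105),("ring",.662)):
  y=-.0170-(x-.5105)*.054
  print(n,"rimtop exp",proj("scene",[x,y,.1145]))
print("obs rimtop small",f(168,200), "mid",f(238,162))
# rim point with hypothetical z
print(proj("scene",[[.559,-.0196,.117],[.51,-.017,.095],[.4775,-.015,.095]]), f(127,250))
```

```text
tip obs (304.8030303030303, 197.53030303030303) exp [[302.47712388 206.20507374]]
small rimtop exp [[301.83674953 203.66872305]]
ring rimtop exp [[370.13439005 174.16096587]]
obs rimtop small (300.56060606060606, 200.25757575757575) mid (321.77272727272725, 188.74242424242425)
[[324.66286345 192.88059234]
 [301.9433721  210.79851575]
 [286.32546124 217.53032815]] (288.1363636363636, 215.4090909090909)
```

Run:
```python
from fit import *
p=np.array(robot.get_state()["position"])
a=robot.read_camera("scene")[:,:,::-1].copy();b=robot.read_camera("top")[:,:,::-1].copy()
cv2.imwrite("pics/raw_s.png",a)
A=cv2.resize(a[165:240,265:340],None,fx=5.3,fy=5.3,interpolation=cv2.INTER_CUBIC)
B=cv2.resize(b[185:260,275:350],None,fx=5.3,fy=5.3,interpolation=cv2.INTER_CUBIC)
for im,n,o in((A,"scene",(265,165)),(B,"top",(275,185))):
    for dz in(-.011,.049):
        q=(proj(n,p+[0,0,dz])[0]-o+.5)*5.3-.5; print(n,dz,q)
        cv2.circle(im,tuple(int(v) for v in q),3,(0,0,255),-1)
cv2.imwrite("pics/c4.png",np.hstack([A,B]))
```

```text
scene -0.011 [200.77875659 220.53689083]
scene 0.049 [195.15918002  99.24708078]
top -0.011 [172.54449659 197.56724806]
top 0.049 [170.92279573 180.19714598]
```

View pics/c4.png

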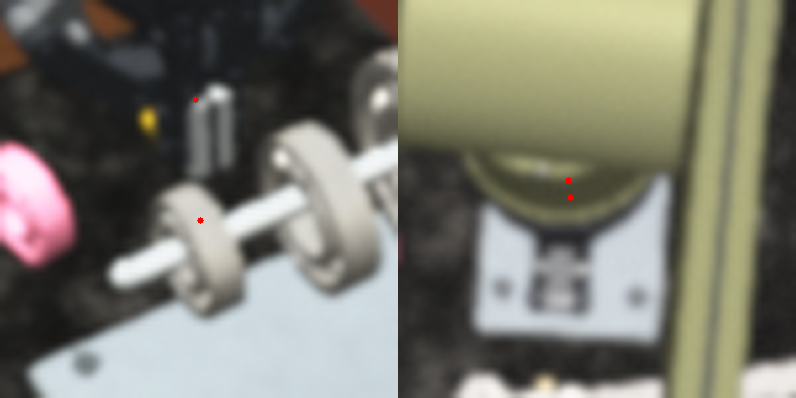

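Run:
```python
from fit import *
y=np.array([np.cos(np.radians(-3.3)),np.sin(np.radians(-3.3)),0])
for z in(.168,.18,.19,.2):
    for dy in (0,.005): 
        c=np.array([.5076,-.0163+dy,z]);print(z,dy,proj("scene",[c-.02*y,c,c+.02*y]).round(1).tolist())
```

```text
0.168 0 [[289.0, 187.7], [299.2, 183.5], [309.3, 179.4]]
0.168 0.005 [[287.5, 185.9], [297.7, 181.8], [307.7, 177.7]]
0.18 0 [[288.6, 182.8], [299.0, 178.6], [309.1, 174.5]]
0.18 0.005 [[287.1, 181.0], [297.4, 176.9], [307.6, 172.8]]
0.19 0 [[288.3, 178.6], [298.8, 174.4], [309.0, 170.3]]
0.19 0.005 [[286.8, 176.9], [297.2, 172.7], [307.5, 168.6]]
0.2 0 [[288.0, 174.3], [298.5, 170.1], [308.9, 166.0]]
0.2 0.005 [[286.4, 172.6], [297.0, 168.4], [307.3, 164.3]]
```

The visible tips sit about 20 mm higher than the TCP figures imply. I open the jaws and step down, watching the force.

Call:
{"op": "apply_moves", "data": {"grip": [0.4,0.4,0.4,0.4,0.4], "delta_pos": [[0,0,0],[0,0,0],[0,0,0],[0,0,2],[0,0,2]], "rotation": [[0,0,0],[0,0,0],[0,0,0],[0,0,0],[0,0,0]]}}

```text
t: 4.25
position: [0.512, -0.0162, 0.1127]
ee_rot: [0.726, 0.688, 0.0, 0.0]
force: [0.8, -0.8, 0.5]
opening: 0.404
grasp_force: 0.0
```

Run:
```python
from fit import *
plan(fr(BAR,-85),.1145,BAR[2])
s=robot.get_state();print(s["joint_efforts"],s["ft_torque"])
a=robot.read_camera("scene")[165:240,265:340,::-1]
cv2.imwrite("pics/c5.png",cv2.resize(a,None,fx=7,fy=7,interpolation=cv2.INTER_CUBIC))
```

```text
t 4.25 pos [ 0.512  -0.0162  0.1127] cur yaw -3.1 turn 0.0 shift [-0.9, 2.2, -1.8] tilt [ 0. -0. -1.] F [ 0.8 -0.8  0.5] open 0.404 g 0.0
[-3.92946022e-03 -4.20536077e+01 -2.06425542e+01 -4.67069058e-04
  4.87916975e-02  4.99363614e-05] [ 0.05109558 -0.0007765  -0.01654156]
```

View pics/c5.png

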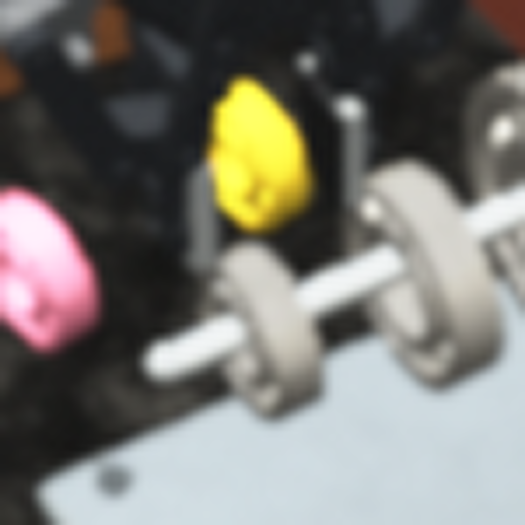

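Call:
{"op": "apply_moves", "data": {"grip": [0.4,0.4], "delta_pos": [[0,0,2],[0,0,2]], "rotation": [[0,0,0],[0,0,0]]}}

```text
t: 4.5
position: [0.5119, -0.0162, 0.1086]
ee_rot: [0.726, 0.688, -0.0, -0.0]
force: [-0.3, 0.4, -0.4]
opening: 0.4
grasp_force: 0.0
```

Call:
{"op": "apply_moves", "data": {"grip": [0.4,0.4], "delta_pos": [[0,0,2],[0,0,2]], "rotation": [[0,0,0],[0,0,0]]}}

```text
t: 4.7
position: [0.5119, -0.0162, 0.1046]
ee_rot: [0.726, 0.688, -0.0, -0.0]
force: [-0.5, -0.1, 0.1]
opening: 0.399
grasp_force: 0.0
```

Call:
{"op": "apply_moves", "data": {"grip": [0.0,0.0,0.0,0.0,0.0], "delta_pos": [[0,0,0],[0,0,0],[0,0,0],[0,0,0],[0,0,0]], "rotation": [[0,0,0],[0,0,0],[0,0,0],[0,0,0],[0,0,0]]}}

```text
t: 5.2
position: [0.5119, -0.0162, 0.1049]
ee_rot: [0.726, 0.688, 0.0, 0.0]
force: [0.7, -0.5, 0.2]
opening: 0.002
grasp_force: 0.0
```

Run:
```python
from fit import *
a=robot.read_camera("scene")[130:240,250:360,::-1];b=robot.read_camera("top")[165:275,250:360,::-1]
cv2.imwrite("pics/c6.png",cv2.resize(np.hstack([a,b]),None,fx=3.6,fy=3.6,interpolation=cv2.INTER_CUBIC))
```

```text
(no output)
```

View pics/c6.png

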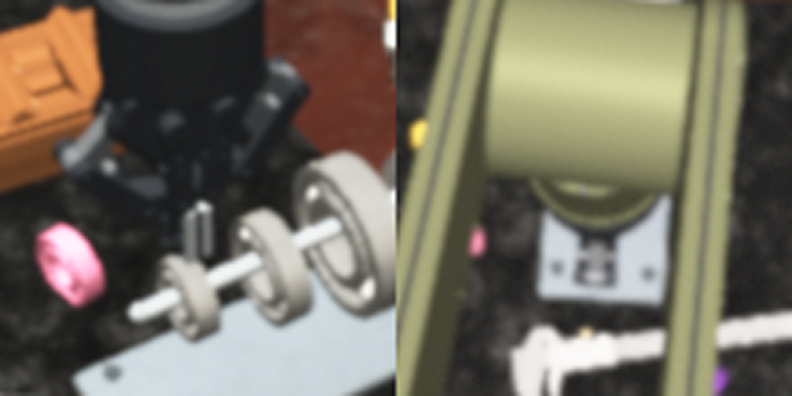

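The tips now sit about at the disc's rim height and nothing has touched, so the true tips are about 20 mm higher than the figures say. I go on down, guarded by force.

Call:
{"op": "apply_moves", "data": {"grip": [0.4,0.4,0.4,0.4,0.4], "delta_pos": [[0,0,0],[0,0,0],[0,0,0],[0,-1,2],[0,-1,2]], "rotation": [[0,0,0],[0,0,0],[0,0,0],[0,0,0],[0,0,0]]}}

```text
t: 5.8
position: [0.5098, -0.0161, 0.1007]
ee_rot: [0.726, 0.688, 0.0, 0.0]
force: [-0.4, -0.4, 1.0]
opening: 0.399
grasp_force: 0.0
```

Call:
{"op": "apply_moves", "data": {"grip": [0.4,0.4], "delta_pos": [[0,0,2],[0,0,2]], "rotation": [[0,0,0],[0,0,0]]}}

```text
t: 6.0
position: [0.5098, -0.0161, 0.0965]
ee_rot: [0.726, 0.688, -0.0, -0.0]
force: [0.1, 0.5, 0.2]
opening: 0.4
grasp_force: 0.0
```

Call:
{"op": "apply_moves", "data": {"grip": [0.0,0.0,0.0,0.0,0.0], "delta_pos": [[0,0,0],[0,0,0],[0,0,0],[0,0,0],[0,0,0]], "rotation": [[0,0,0],[0,0,0],[0,0,0],[0,0,0],[0,0,0]]}}

```text
t: 6.5
position: [0.51, -0.0161, 0.0969]
ee_rot: [0.726, 0.688, 0.0, 0.0]
force: [0.0, -0.5, 0.1]
opening: 0.002
grasp_force: 0.0
```

Run:
```python
from fit import *
cv2.imwrite("pics/d_s0.png",robot.read_camera("scene")[...,::-1]);cv2.imwrite("pics/d_t0.png",robot.read_camera("top")[...,::-1])
```

Call:
{"op": "apply_moves", "data": {"grip": [0.4,0.4,0.4], "delta_pos": [[0,0,0],[0,0,0],[0,0,0]], "rotation": [[0,0,0],[0,0,0],[0,0,0]]}}

```text
t: 6.9
position: [0.5099, -0.0161, 0.0968]
ee_rot: [0.726, 0.688, 0.0, 0.0]
force: [0.4, 0.6, 0.0]
opening: 0.4
grasp_force: 0.0
```

Run:
```python
from fit import *
ims=[]
for n,c in(("scene","s"),("top","t")):
    b=robot.read_camera(n)[...,::-1];a=cv2.imread(f"pics/d_{c}0.png");cv2.imwrite(f"pics/d_{c}1.png",b)
    d=cv2.absdiff(a,b).max(2);m=(d>25).astype(np.uint8)
    k,l,st,ce=cv2.connectedComponentsWithStats(m)
    print(n,[s.tolist() for s in st[1:] if s[4]>4])
    if c=="s": ims=[b[150:250,255:355],cv2.cvtColor(cv2.convertScaleAbs(d[150:250,255:355],alpha=2),cv2.COLOR_GRAY2BGR)]
cv2.imwrite("pics/c7.png",cv2.resize(np.hstack(ims),None,fx=4,fy=4,interpolation=cv2.INTER_CUBIC))
p=robot.get_state()["position"];print(p,proj("scene",np.array(p)+[0,0,-.011]))
```

```text
scene [[322, 145, 16, 14, 125], [320, 157, 10, 11, 45], [332, 162, 2, 4, 6], [261, 164, 18, 19, 159], [318, 171, 6, 5, 21], [278, 175, 4, 9, 27], [314, 175, 3, 5, 10], [274, 177, 3, 5, 12], [285, 177, 7, 5, 19], [285, 177, 25, 33, 446], [311, 185, 9, 15, 62], [280, 186, 8, 5, 32]]
top [[300, 234, 12, 8, 34], [299, 243, 13, 7, 54]]
[ 0.50991376 -0.01613617  0.09680591] [[301.81588514 213.75021373]]
```

View pics/c7.png

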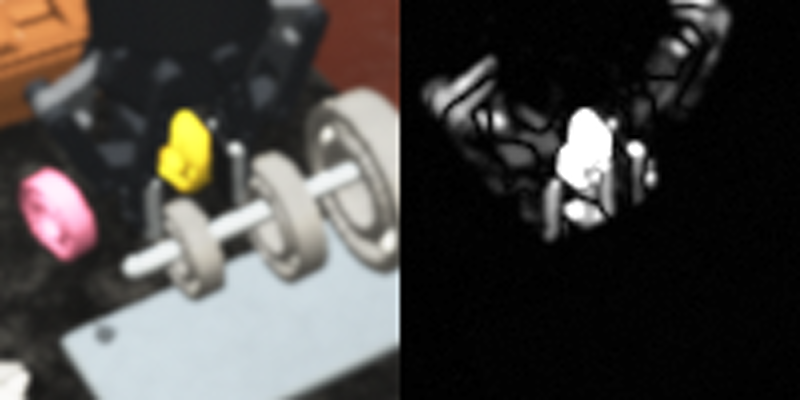

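Run:
```python
from fit import *
a=cv2.imread("pics/d_s0.png");b=cv2.imread("pics/d_s1.png");c=cv2.imread("pics/scene0.png");r=cv2.imread("pics/raw_s.png")
cr=lambda i:cv2.resize(i[185:225,280:330],None,fx=8,fy=8,interpolation=cv2.INTER_CUBIC)
cv2.imwrite("pics/c8.png",np.vstack([np.hstack([cr(c)[:, :396],cr(a)[:, :396]]),np.hstack([cr(b)[:, :396],cr(r)[:, :396]])])[:600])
```

```text
(no output)
```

View pics/c8.png

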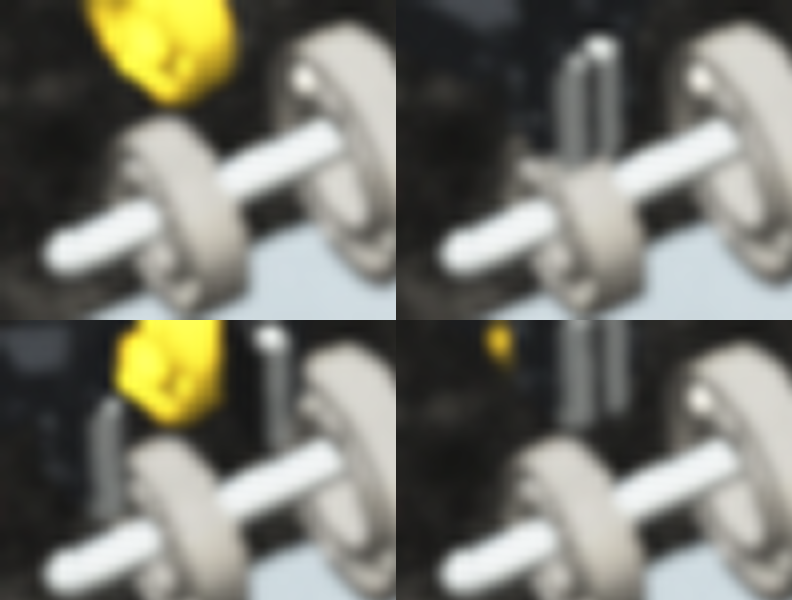

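The fingers' near faces sit just above the rim: allowing for the 22 mm finger width, the tips are about 27 mm higher than stated. I go on down in guarded steps.

Call:
{"op": "apply_moves", "data": {"grip": [0.4,0.4,0.4], "delta_pos": [[0,0,2],[0,0,2],[0,0,2]], "rotation": [[0,0,0],[0,0,0],[0,0,0]]}}

```text
t: 7.3
position: [0.5098, -0.0161, 0.0906]
ee_rot: [0.726, 0.688, -0.0, -0.0]
force: [-0.6, 0.1, 0.1]
opening: 0.402
grasp_force: 0.0
```

Call:
{"op": "apply_moves", "data": {"grip": [0.0,0.0,0.0,0.0], "delta_pos": [[0,0,0],[0,0,0],[0,0,0],[0,0,0]], "rotation": [[0,0,0],[0,0,0],[0,0,0],[0,0,0]]}}

```text
t: 7.7
position: [0.5098, -0.0161, 0.0907]
ee_rot: [0.726, 0.688, -0.0, -0.0]
force: [-0.6, -0.1, -1.5]
opening: 0.135
grasp_force: 39.0
```

It gripped on contact. I regrasp 5 mm deeper for a firmer hold.

Call:
{"op": "apply_moves", "data": {"grip": [0.35,0.35,0.35,0.35,0.35], "delta_pos": [[0,0,0],[0,0,0],[0,0,2],[0,0,2],[0,0,1]], "rotation": [[0,0,0],[0,0,0],[0,0,0],[0,0,0],[0,0,0]]}}

```text
t: 8.2
position: [0.5098, -0.0161, 0.0855]
ee_rot: [0.726, 0.688, -0.0, -0.0]
force: [0.5, -0.2, -0.3]
opening: 0.351
grasp_force: 0.0
```

Call:
{"op": "apply_moves", "data": {"grip": [0.0,0.0,0.0,0.0,0.0], "delta_pos": [[0,0,0],[0,0,0],[0,0,0],[0,0,0],[0,0,0]], "rotation": [[0,0,0],[0,0,0],[0,0,0],[0,0,0],[0,0,0]]}}

```text
t: 8.7
position: [0.5098, -0.0161, 0.0858]
ee_rot: [0.726, 0.688, -0.0, -0.0]
force: [0.0, -0.6, -0.9]
opening: 0.141
grasp_force: 41.5
```

Gripped. I lift 4 mm and slide off along the bar.

Call:
{"op": "apply_moves", "data": {"grip": [0,0,0,0,0], "delta_pos": [[0,0,-4],[0,0,0],[0,-8,0],[0,-12,0],[0,-14,0]], "rotation": [[0,0,0],[0,0,0],[0,0,0],[0,0,0],[0,0,0]]}}

```text
t: 9.2
position: [0.4745, -0.0142, 0.0896]
ee_rot: [0.726, 0.688, -0.0, -0.0]
force: [0.4, -0.5, -0.5]
opening: 0.145
grasp_force: 41.4
```

Call:
{"op": "apply_moves", "data": {"grip": [0,0,0,0,0], "delta_pos": [[0,-14,0],[0,-14,0],[0,-8,0],[0,0,-20],[0,0,-35]], "rotation": [[0,0,0],[0,0,0],[0,0,0],[0,0,0],[0,0,0]]}}

```text
t: 9.7
position: [0.4369, -0.012, 0.1435]
ee_rot: [0.726, 0.688, -0.002, -0.002]
force: [0.4, -0.6, -0.8]
opening: 0.145
grasp_force: 41.4
```

Run:
```python
from fit import *
print(fr(REST,-54));plan(fr(REST,-54),.0517,REST[2])
```

```text
[0.50216483 0.23744746]
t 9.7 pos [ 0.4369 -0.012   0.1435] cur yaw -3.1 turn 5.9 shift [256.6, 25.4, 91.8] tilt [-0.006  0.001 -1.   ] F [ 0.4 -0.6 -0.8] open 0.145 g 41.4
```

Run:
```python
from fit import *
for z in(.035,.049,.063):
    c=plane("top",T([(95,313),(108,250),(126,188)]),z);print(z,c.round(4)[:,:2].tolist(),rig([(-54,0),(0,0),(54,0)],c))
t=cv2.imread("pics/top0.png");h=cv2.cvtColor(t,cv2.COLOR_BGR2HSV)
m=cv2.inRange(h,(5,110,60),(18,255,255));m[:,:180]=0;m[:,250:]=0
cs,_=cv2.findContours(m,0,2);c=max(cs,key=cv2.contourArea);ap=cv2.approxPolyDP(cv2.convexHull(c),2.,True)[:,0];print(ap.tolist())
g=cv2.cvtColor(t,cv2.COLOR_BGR2GRAY)
# brightness profile along the rest's long axis, at z=.06, two y offsets
for y in(-35,35):
    q=np.array([[*fr((.5525,.2275,-9),x,y),.063] for x in range(-100,101,4)]);uv=proj("top",q)
    print(y,cv2.remap(g,uv[:,0].astype(np.float32),uv[:,1].astype(np.float32),1).ravel().tolist())
```

```text
0.035 [[0.5006, 0.2427], [0.5551, 0.2339], [0.6096, 0.2206]] (array([0.5551, 0.2324]), np.float64(-11.46), [[1.6, 0.4], [-0.0, -1.5], [-1.6, 1.1]])
0.049 [[0.4991, 0.2392], [0.5529, 0.2305], [0.6067, 0.2174]] (array([0.5529, 0.229 ]), np.float64(-11.46), [[0.9, 0.6], [-0.0, -1.5], [-0.9, 0.9]])
0.063 [[0.4976, 0.2357], [0.5507, 0.2271], [0.6038, 0.2142]] (array([0.5507, 0.2257]), np.float64(-11.46), [[0.2, 0.7], [-0.0, -1.4], [-0.2, 0.8]])
[[202, 170], [234, 174], [238, 179], [224, 249], [187, 243]]
-35 [58, 113, 153, 159, 165, 165, 161, 157, 157, 159, 160, 161, 160, 159, 158, 159, 159, 162, 166, 163, 160, 159, 160, 162, 164, 163, 163, 163, 164, 162, 160, 166, 165, 159, 154, 157, 162, 163, 162, 163, 162, 158, 158, 157, 162, 165, 162, 150, 102, 52, 46]
35 [53, 121, 158, 157, 159, 161, 159, 155, 154, 156, 156, 154, 156, 156, 156, 158, 157, 158, 162, 160, 156, 155, 156, 156, 156, 156, 156, 157, 158, 159, 157, 161, 163, 159, 155, 155, 156, 157, 156, 156, 157, 157, 159, 159, 159, 164, 161, 143, 95, 52, 45]
```

Call:
{"op": "apply_moves", "data": {"grip": [0,0,0,0,0], "delta_pos": [[0,0,0],[25,2,0],[45,4,0],[45,4,0],[45,4,0]], "rotation": [[0,0,6.2],[0,0,0],[0,0,0],[0,0,0],[0,0,0]]}}

```text
t: 10.2
position: [0.4798, 0.1446, 0.1451]
ee_rot: [0.762, 0.647, 0.0, 0.0]
force: [0.7, -0.2, -1.3]
opening: 0.143
grasp_force: 41.4
```

Call:
{"op": "apply_moves", "data": {"grip": [0,0,0,0,0], "delta_pos": [[45,4,0],[30,2,0],[20,0,0],[0,0,0],[0,0,0]], "rotation": [[0,0,0],[0,0,0],[0,0,0],[0,0,0],[0,0,0]]}}

```text
t: 10.7
position: [0.5003, 0.2359, 0.1445]
ee_rot: [0.762, 0.648, -0.001, 0.0]
force: [-0.3, -0.5, -1.3]
opening: 0.146
grasp_force: 41.4
```

```bash
sed -i 's/^BAR=.*/BAR=(.5965,-.0217,-3.1);REST=(.551,.2275,-9.3);CRA=(.5444,-.2697,-10.3)/' fit.py
python3 - <<'E'
from fit import *
plan(fr(REST,-54),.0517,REST[2])
i=robot.read_camera("scene")[100:220,190:350,::-1]
cv2.imwrite("pics/c9.png",cv2.resize(i,None,fx=5,fy=5,interpolation=cv2.INTER_CUBIC))
E
```

```text
t 10.7 pos [0.5003 0.2359 0.1445] cur yaw -9.2 turn 0.1 shift [-0.1, -2.6, 92.8] tilt [-0.001 -0.001 -1.   ] F [-0.3 -0.5 -1.3] open 0.146 g 41.4
```

View pics/c9.png

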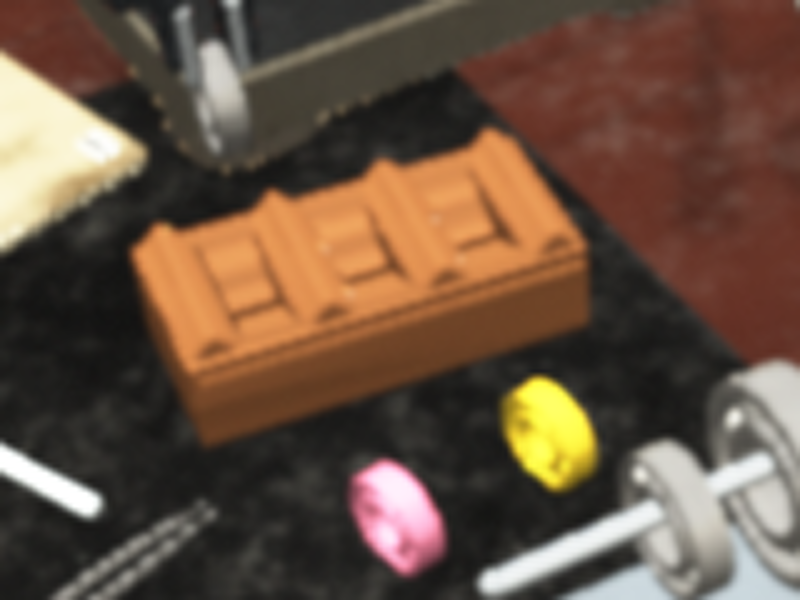

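The picture shows the small bearing held by its rim, with its middle at px (234,120). The first groove's floor is centred near px (239,155). I check both against the projections.

Run:
```python
from fit import *
print("disc exp",proj("scene",[.5003,.2359,.1498]),"obs",(190+222/5,100+98/5))
for k,(u,v) in {-54:(247,272),0:(362,243),54:(468,210)}.items():
    q=np.r_[fr(REST,k),.036];print(k,"groove exp",proj("scene",q),"obs",(190+u/5,100+v/5),"->",plane("scene",[(190+u/5,100+v/5)],.036).round(4), q.round(4))
```

```text
disc exp [[233.12081856 119.51059043]] obs (234.4, 119.6)
-54 groove exp [[239.26424302 160.19500292]] obs (239.4, 154.4) -> [[0.5068 0.2539 0.036 ]] [0.4977 0.2362 0.036 ]
0 groove exp [[261.73481747 153.64874094]] obs (262.4, 148.6) -> [[0.5608 0.2423 0.036 ]] [0.551  0.2275 0.036 ]
54 groove exp [[283.57467991 147.29804308]] obs (283.6, 142.0) -> [[0.614  0.2353 0.036 ]] [0.6043 0.2188 0.036 ]
```

The disc height matches. The visible groove patch is the far flank of the V, which explains its offset. I lower, gently at the end.

Call:
{"op": "apply_moves", "data": {"grip": [0,0,0,0,0], "delta_pos": [[0,-1,20],[0,0,25],[0,0,20],[0,0,10],[0,0,6]], "rotation": [[0,0,0],[0,0,0],[0,0,0],[0,0,0],[0,0,0]]}}

```text
t: 11.25
position: [0.4994, 0.235, 0.0631]
ee_rot: [0.763, 0.647, -0.001, -0.0]
force: [0.6, 0.0, -1.1]
opening: 0.146
grasp_force: 41.4
```

Call:
{"op": "apply_moves", "data": {"grip": [0,0,0,0], "delta_pos": [[0,0,4],[0,0,3],[0,0,2],[0,0,0]], "rotation": [[0,0,0],[0,0,0],[0,0,0],[0,0,0]]}}

```text
t: 11.65
position: [0.5002, 0.2364, 0.0551]
ee_rot: [0.762, 0.647, 0.0, 0.0]
force: [-0.0, 0.5, -2.7]
opening: 0.15
grasp_force: 41.4
```

Call:
{"op": "apply_moves", "data": {"grip": [0,0,0], "delta_pos": [[0,0,1.5],[0,0,1],[0,0,0]], "rotation": [[0,0,0],[0,0,0],[0,0,0]]}}

```text
t: 11.95
position: [0.5, 0.2363, 0.0523]
ee_rot: [0.762, 0.648, 0.0, 0.0]
force: [-0.2, -1.0, -1.8]
opening: 0.145
grasp_force: 41.4
```

Run:
```python
from fit import *
plan(fr(REST,-54),.0517,REST[2])
```

```text
t 11.95 pos [0.5    0.2363 0.0523] cur yaw -9.3 turn 0.0 shift [-0.4, -2.2, 0.6] tilt [ 0. -0. -1.] F [-0.2 -1.  -1.8] open 0.145 g 41.4
```

Call:
{"op": "apply_moves", "data": {"grip": [0,0,0], "delta_pos": [[0,0,1],[0,0,1],[0,0,0]], "rotation": [[0,0,0],[0,0,0],[0,0,0]]}}

```text
t: 12.25
position: [0.5003, 0.2363, 0.0513]
ee_rot: [0.762, 0.647, 0.0, 0.0]
force: [-1.9, -1.8, 5.7]
opening: 0.146
grasp_force: 42.2
```

Contact at the expected height (+5.7 N). I release and lift.

Call:
{"op": "apply_moves", "data": {"grip": [0.32,0.32,0.32,0.32,0.32], "delta_pos": [[0,0,0],[0,0,0],[0,0,-15],[0,0,-40],[0,0,-45]], "rotation": [[0,0,0],[0,0,0],[0,0,0],[0,0,0],[0,0,-6.2]]}}

```text
t: 12.75
position: [0.4985, 0.2357, 0.1496]
ee_rot: [0.725, 0.688, -0.002, -0.001]
force: [-0.2, 0.2, 0.3]
opening: 0.318
grasp_force: 0.0
```

Run:
```python
from fit import *
plan([.559,-.0197],.0865,BAR[2])
```

```text
t 12.75 pos [0.4985 0.2357 0.1496] cur yaw -3.0 turn 0.1 shift [-251.7, 74.2, 63.1] tilt [-0.004 -0.002 -1.   ] F [-0.2  0.2  0.3] open 0.318 g 0.0
```

Call:
{"op": "apply_moves", "data": {"grip": [0.4,0.4,0.4,0.4,0.4], "delta_pos": [[-45,14,0],[-45,14,0],[-45,14,0],[-45,14,0],[-45,14,0]], "rotation": [[0,0,0],[0,0,0],[0,0,0],[0,0,0],[0,0,0]]}}

```text
t: 13.25
position: [0.5579, 0.0061, 0.1503]
ee_rot: [0.726, 0.688, 0.0, 0.0]
force: [1.8, -0.2, -0.5]
opening: 0.402
grasp_force: 0.0
```

Call:
{"op": "apply_moves", "data": {"grip": [0.4,0.4,0.4,0.4], "delta_pos": [[-27,4,0],[0,0,15],[0,0,0],[0,0,0]], "rotation": [[0,0,0],[0,0,0],[0,0,0],[0,0,0]]}}

```text
t: 13.65
position: [0.5596, -0.0192, 0.1349]
ee_rot: [0.726, 0.688, -0.0, -0.001]
force: [0.0, -0.3, -0.9]
opening: 0.4
grasp_force: 0.0
```

Run:
```python
from fit import *
plan([.559,-.0197],.0865,BAR[2])
g=[]
a=robot.read_camera("scene")[...,::-1];cv2.imwrite("pics/e1.png",a)
# small disc in the rest: grey (low saturation) bright blob over the orange
h=cv2.cvtColor(a,cv2.COLOR_BGR2HSV);m=((h[...,1]<60)&(h[...,2]>110)).astype(np.uint8);m[:,:200]=0;m[:,300:]=0;m[:120]=0;m[185:]=0
k,l,st,ce=cv2.connectedComponentsWithStats(m);print([(s.tolist(),c.round(1).tolist()) for s,c in zip(st[1:],ce[1:]) if s[4]>15])
print(proj("scene",[.5,.2363,.057]))
```

```text
t 13.65 pos [ 0.5596 -0.0192  0.1349] cur yaw -3.1 turn -0.0 shift [-0.5, -0.6, 48.4] tilt [-0.002  0.    -1.   ] F [ 0.  -0.3 -0.9] open 0.4 g 0.0
[([200, 120, 15, 16, 149], [205.2, 127.6]), ([290, 140, 10, 9, 50], [294.6, 144.6]), ([234, 143, 11, 20, 127], [239.1, 151.4])]
[[238.90483569 152.86088089]]
```

The small bearing stands in the rest (blob at (239.1,151.4), expected (238.9,152.9)). Next is the middle bearing.

Call:
{"op": "apply_moves", "data": {"grip": [0.4,0.4,0.4,0.4,0.4], "delta_pos": [[-0.5,-0.5,15],[0,0,15],[0,0,10],[0,0,8],[0,0,0]], "rotation": [[0,0,0],[0,0,0],[0,0,0],[0,0,0],[0,0,0]]}}

```text
t: 14.2
position: [0.559, -0.0193, 0.0865]
ee_rot: [0.726, 0.688, -0.001, -0.001]
force: [-0.5, -0.4, -0.5]
opening: 0.401
grasp_force: 0.0
```

Call:
{"op": "apply_moves", "data": {"grip": [0,0,0,0,0], "delta_pos": [[0,0,0],[0,0,0],[0,0,0],[0,0,0],[0,0,0]], "rotation": [[0,0,0],[0,0,0],[0,0,0],[0,0,0],[0,0,0]], "newtons": 50}}

```text
t: 14.7
position: [0.5602, -0.0199, 0.0878]
ee_rot: [0.726, 0.688, 0.0, 0.0]
force: [0.1, 0.7, 2.1]
opening: 0.167
grasp_force: 50.7
```

Call:
{"op": "apply_moves", "data": {"grip": [0,0,0,0,0], "delta_pos": [[0,0,-4],[0,0,-4],[0,0,0],[0,-10,0],[0,-15,0]], "rotation": [[0,0,0],[0,0,0],[0,0,0],[0,0,0],[0,0,0]]}}

```text
t: 15.2
position: [0.5346, -0.0186, 0.0951]
ee_rot: [0.726, 0.688, 0.0, 0.0]
force: [-0.8, 0.5, -2.6]
opening: 0.163
grasp_force: 50.2
```

Call:
{"op": "apply_moves", "data": {"grip": [0,0,0,0,0], "delta_pos": [[0,-20,0],[0,-22,0],[0,-22,0],[0,-16,0],[0,-10,-15]], "rotation": [[0,0,0],[0,0,0],[0,0,0],[0,0,0],[0,0,0]]}}

```text
t: 15.7
position: [0.4398, -0.0131, 0.1086]
ee_rot: [0.726, 0.688, -0.002, -0.003]
force: [0.3, -0.6, -2.1]
opening: 0.17
grasp_force: 50.2
```

Call:
{"op": "apply_moves", "data": {"grip": [0,0,0,0], "delta_pos": [[0,0,-35],[0,0,-15],[0,0,0],[0,0,0]], "rotation": [[0,0,0],[0,0,0],[0,0,6.2],[0,0,0]]}}

```text
t: 16.1
position: [0.4441, -0.0136, 0.1608]
ee_rot: [0.762, 0.647, 0.0, 0.0]
force: [0.0, 0.5, -1.9]
opening: 0.163
grasp_force: 50.2
```

```bash
sed -i 's/REST=(.551,/REST=(.5525,/' fit.py
python3 - <<'E'
from fit import *
plan(fr(REST,0,-1),.0675,REST[2])
E
```

```text
t 16.1 pos [ 0.4441 -0.0136  0.1608] cur yaw -9.3 turn -0.0 shift [254.4, 68.0, 93.3] tilt [ 0.001 -0.    -1.   ] F [ 0.   0.5 -1.9] open 0.163 g 50.2
```

Call:
{"op": "apply_moves", "data": {"grip": [0,0,0,0,0], "delta_pos": [[30,8,0],[45,12,0],[45,12,0],[45,12,0],[45,12,0]], "rotation": [[0,0,0],[0,0,0],[0,0,0],[0,0,0],[0,0,0]]}}

```text
t: 16.6
position: [0.5333, 0.1859, 0.1593]
ee_rot: [0.761, 0.648, -0.001, -0.0]
force: [1.9, -1.1, -2.9]
opening: 0.162
grasp_force: 50.2
```

Call:
{"op": "apply_moves", "data": {"grip": [0,0,0,0,0], "delta_pos": [[30,8,0],[14.5,4,0],[0,0,25],[0,0,30],[0,0,20]], "rotation": [[0,0,0],[0,0,0],[0,0,0],[0,0,0],[0,0,0]]}}

```text
t: 17.1
position: [0.5507, 0.2253, 0.0828]
ee_rot: [0.761, 0.648, -0.002, -0.001]
force: [-0.2, -0.4, -3.0]
opening: 0.163
grasp_force: 50.2
```

Call:
{"op": "apply_moves", "data": {"grip": [0,0,0,0], "delta_pos": [[0,0,8],[0,0,5],[0,0,2],[0,0,0]], "rotation": [[0,0,0],[0,0,0],[0,0,0],[0,0,0]]}}

```text
t: 17.5
position: [0.5537, 0.2264, 0.071]
ee_rot: [0.762, 0.647, 0.001, 0.0]
force: [-0.0, 0.5, -2.8]
opening: 0.169
grasp_force: 50.2
```

Run:
```python
from fit import *
plan(fr(REST,0,-1),.0675,REST[2])
```

```text
t 17.5 pos [0.5537 0.2264 0.071 ] cur yaw -9.3 turn -0.0 shift [-0.1, -1.3, 3.5] tilt [ 0.001  0.    -1.   ] F [-0.   0.5 -2.8] open 0.169 g 50.2
```

Call:
{"op": "apply_moves", "data": {"grip": [0,0,0,0], "delta_pos": [[0,0,2],[0,0,1],[0,0,1],[0,0,0]], "rotation": [[0,0,0],[0,0,0],[0,0,0],[0,0,0]]}}

```text
t: 17.9
position: [0.5541, 0.2272, 0.0675]
ee_rot: [0.762, 0.647, 0.001, 0.0]
force: [0.6, 1.0, 3.4]
opening: 0.162
grasp_force: 50.9
```

Contact on the V floor. I release and go for the large bearing.

Call:
{"op": "apply_moves", "data": {"grip": [0.32,0.32,0.32,0.32,0.32], "delta_pos": [[0,0,0],[0,0,0],[0,0,-15],[0,0,-40],[0,0,-35]], "rotation": [[0,0,0],[0,0,0],[0,0,0],[0,0,0],[0,0,-6.2]]}}

```text
t: 18.4
position: [0.5525, 0.2261, 0.1566]
ee_rot: [0.725, 0.688, -0.001, -0.0]
force: [0.8, 0.1, 0.1]
opening: 0.32
grasp_force: 0.0
```

Call:
{"op": "apply_moves", "data": {"grip": [0.4,0.42,0.42,0.42,0.42], "delta_pos": [[-30,6,0],[-45,14,0],[-45,14,0],[-45,14,0],[-45,14,0]], "rotation": [[0,0,0],[0,0,0],[0,0,0],[0,0,0],[0,0,0]]}}

```text
t: 18.9
position: [0.6036, 0.0117, 0.1562]
ee_rot: [0.726, 0.688, -0.0, -0.0]
force: [0.6, 0.8, -0.1]
opening: 0.419
grasp_force: 0.0
```

Call:
{"op": "apply_moves", "data": {"grip": [0.42,0.42,0.42], "delta_pos": [[-40,8,0],[0,0,0],[0,0,0]], "rotation": [[0,0,0],[0,0,0],[0,0,0]]}}

```text
t: 19.2
position: [0.6092, -0.028, 0.1558]
ee_rot: [0.727, 0.687, -0.0, -0.001]
force: [0.1, 0.4, 0.1]
opening: 0.424
grasp_force: 0.0
```

Run:
```python
from fit import *
plan([.6105,-.0225],.088,BAR[2])
a=robot.read_camera("scene")[...,::-1]
h=cv2.cvtColor(a,cv2.COLOR_BGR2HSV);m=((h[...,1]<60)&(h[...,2]>110)).astype(np.uint8);m[:,:215]=0;m[:,300:]=0;m[:120]=0;m[185:]=0
k,l,st,ce=cv2.connectedComponentsWithStats(m);print([(s.tolist(),c.round(1).tolist()) for s,c in zip(st[1:],ce[1:]) if s[4]>15])
print(proj("scene",[[.5,.2363,.057],[.554,.2275,.066]]))
```

```text
t 19.2 pos [ 0.6092 -0.028   0.1558] cur yaw -3.3 turn -0.2 shift [5.5, 1.0, 67.8] tilt [-0.001  0.    -1.   ] F [0.1 0.4 0.1] open 0.424 g 0.0
[([255, 129, 13, 27, 215], [260.9, 141.0]), ([234, 143, 11, 20, 127], [239.1, 151.4])]
[[238.90483569 152.86088089]
 [261.60738679 143.19536393]]
```

Both stand in place. Next I grip the large bearing, with more force.

Call:
{"op": "apply_moves", "data": {"grip": [0.42,0.42,0.42,0.42,0.42], "delta_pos": [[5.5,1,15],[0,0,20],[0,0,18],[0,0,10],[0,0,4]], "rotation": [[0,0,0],[0,0,0],[0,0,0],[0,0,0],[0,0,0]]}}

```text
t: 19.75
position: [0.6097, -0.0199, 0.0881]
ee_rot: [0.725, 0.688, -0.001, -0.001]
force: [-0.7, 0.5, 0.6]
opening: 0.413
grasp_force: 0.0
```

Call:
{"op": "apply_moves", "data": {"grip": [0,0,0,0,0], "delta_pos": [[0,0,0],[0,0,0],[0,0,0],[0,0,0],[0,0,0]], "rotation": [[0,0,0],[0,0,0],[0,0,0],[0,0,0],[0,0,0]], "newtons": 80}}

```text
t: 20.25
position: [0.6109, -0.021, 0.0895]
ee_rot: [0.726, 0.688, 0.0, -0.0]
force: [1.6, 2.3, -2.7]
opening: 0.243
grasp_force: 79.8
```

Call:
{"op": "apply_moves", "data": {"grip": [0,0,0,0,0], "delta_pos": [[0,0,-4],[0,0,-5],[0,0,-4],[0,0,0],[0,-8,0]], "rotation": [[0,0,0],[0,0,0],[0,0,0],[0,0,0],[0,0,0]]}}

```text
t: 20.75
position: [0.6042, -0.0214, 0.1027]
ee_rot: [0.726, 0.688, 0.001, 0.001]
force: [0.0, 0.1, -5.2]
opening: 0.244
grasp_force: 79.6
```

Call:
{"op": "apply_moves", "data": {"grip": [0,0,0,0,0], "delta_pos": [[0,-15,0],[0,-20,0],[0,-22,0],[0,-22,0],[0,-22,0]], "rotation": [[0,0,0],[0,0,0],[0,0,0],[0,0,0],[0,0,0]]}}

```text
t: 21.25
position: [0.5, -0.0155, 0.1021]
ee_rot: [0.726, 0.688, -0.0, -0.0]
force: [-0.2, 0.3, -5.0]
opening: 0.244
grasp_force: 79.5
```

Call:
{"op": "apply_moves", "data": {"grip": [0,0,0,0,0], "delta_pos": [[0,-22,0],[0,-20,0],[0,-15,0],[0,-6,-10],[0,0,-25]], "rotation": [[0,0,0],[0,0,0],[0,0,0],[0,0,0],[0,0,0]]}}

```text
t: 21.75
position: [0.4358, -0.0118, 0.1364]
ee_rot: [0.726, 0.688, -0.002, -0.002]
force: [1.2, 0.7, -6.0]
opening: 0.243
grasp_force: 79.8
```

Call:
{"op": "apply_moves", "data": {"grip": [0,0,0,0], "delta_pos": [[0,0,-25],[0,0,-20],[0,0,0],[0,0,0]], "rotation": [[0,0,0],[0,0,0],[0,0,6.2],[0,0,0]]}}

```text
t: 22.15
position: [0.4405, -0.0124, 0.184]
ee_rot: [0.762, 0.647, 0.001, 0.001]
force: [0.1, 0.4, -6.2]
opening: 0.244
grasp_force: 79.8
```

Run:
```python
from fit import *
plan(fr(REST,54.5,0),.0903,REST[2])
```

```text
t 22.15 pos [ 0.4405 -0.0124  0.184 ] cur yaw -9.3 turn -0.0 shift [254.8, 126.2, 93.7] tilt [ 0.004 -0.    -1.   ] F [ 0.1  0.4 -6.2] open 0.244 g 79.8
```

Call:
{"op": "apply_moves", "data": {"grip": [0,0,0,0,0], "delta_pos": [[30,15,0],[40,20,0],[40,20,0],[40,20,0],[40,20,0]], "rotation": [[0,0,0],[0,0,0],[0,0,0],[0,0,0],[0,0,0]]}}

```text
t: 22.65
position: [0.5642, 0.1615, 0.1818]
ee_rot: [0.761, 0.648, -0.0, -0.0]
force: [-0.2, -0.6, -5.3]
opening: 0.247
grasp_force: 79.8
```

Call:
{"op": "apply_moves", "data": {"grip": [0,0,0,0,0], "delta_pos": [[40,20,0],[25,11,0],[0,0,20],[0,0,25],[0,0,15]], "rotation": [[0,0,0],[0,0,0],[0,0,0],[0,0,0],[0,0,0]]}}

```text
t: 23.15
position: [0.6032, 0.2192, 0.1194]
ee_rot: [0.761, 0.649, -0.002, -0.001]
force: [-0.0, 0.1, -6.4]
opening: 0.247
grasp_force: 79.7
```

Call:
{"op": "apply_moves", "data": {"grip": [0,0,0], "delta_pos": [[0,0,8],[0,0,4],[0,0,0]], "rotation": [[0,0,0],[0,0,0],[0,0,0]]}}

```text
t: 23.45
position: [0.6047, 0.219, 0.11]
ee_rot: [0.762, 0.648, -0.0, -0.0]
force: [0.3, 0.7, -5.3]
opening: 0.245
grasp_force: 79.7
```

Run:
```python
from fit import *
plan(fr(REST,54.5,0),.0903,REST[2])
```

```text
t 23.45 pos [0.6047 0.219  0.11  ] cur yaw -9.3 turn 0.0 shift [-0.1, 1.7, 19.7] tilt [-0.001 -0.    -1.   ] F [ 0.3  0.7 -5.3] open 0.245 g 79.7
```

Call:
{"op": "apply_moves", "data": {"grip": [0,0,0], "delta_pos": [[0,1,2],[0,0,2],[0,0,0]], "rotation": [[0,0,0],[0,0,0],[0,0,0]]}}

```text
t: 23.75
position: [0.6059, 0.2189, 0.1068]
ee_rot: [0.762, 0.647, 0.0, 0.0]
force: [-0.8, -0.4, -5.8]
opening: 0.248
grasp_force: 79.8
```

Call:
{"op": "apply_moves", "data": {"grip": [0,0,0], "delta_pos": [[0,0,2],[0,0,2],[0,0,0]], "rotation": [[0,0,0],[0,0,0],[0,0,0]]}}

```text
t: 24.05
position: [0.6053, 0.2189, 0.102]
ee_rot: [0.762, 0.647, -0.0, -0.0]
force: [0.1, -0.1, -5.5]
opening: 0.246
grasp_force: 79.8
```

Call:
{"op": "apply_moves", "data": {"grip": [0,0,0], "delta_pos": [[0,0,2],[0,0,2],[0,0,0]], "rotation": [[0,0,0],[0,0,0],[0,0,0]]}}

```text
t: 24.35
position: [0.6053, 0.2189, 0.0979]
ee_rot: [0.762, 0.647, -0.0, -0.0]
force: [-0.7, 0.1, -5.4]
opening: 0.244
grasp_force: 79.8
```

Call:
{"op": "apply_moves", "data": {"grip": [0,0,0,0], "delta_pos": [[0,0,2],[0,0,2],[0,0,2],[0,0,0]], "rotation": [[0,0,0],[0,0,0],[0,0,0],[0,0,0]]}}

```text
t: 24.75
position: [0.6052, 0.2189, 0.0917]
ee_rot: [0.762, 0.647, -0.0, -0.0]
force: [-1.3, 0.3, -6.1]
opening: 0.241
grasp_force: 79.7
```

Call:
{"op": "apply_moves", "data": {"grip": [0,0,0], "delta_pos": [[0,0,1],[0,0,0.6],[0,0,0]], "rotation": [[0,0,0],[0,0,0],[0,0,0]]}}

```text
t: 25.05
position: [0.6052, 0.219, 0.0906]
ee_rot: [0.762, 0.647, -0.0, -0.0]
force: [-1.2, -0.4, -5.7]
opening: 0.246
grasp_force: 79.7
```

Call:
{"op": "apply_moves", "data": {"grip": [0,0,0], "delta_pos": [[0,0,0.8],[0,0,0.6],[0,0,0]], "rotation": [[0,0,0],[0,0,0],[0,0,0]]}}

```text
t: 25.35
position: [0.6053, 0.2191, 0.0894]
ee_rot: [0.762, 0.647, -0.0, -0.0]
force: [-2.5, 1.0, -5.0]
opening: 0.244
grasp_force: 79.9
```

Call:
{"op": "apply_moves", "data": {"grip": [0,0,0], "delta_pos": [[0,0,0.8],[0,0,0.6],[0,0,0]], "rotation": [[0,0,0],[0,0,0],[0,0,0]]}}

```text
t: 25.65
position: [0.6055, 0.2193, 0.0891]
ee_rot: [0.762, 0.648, 0.0, -0.0]
force: [-5.3, 0.7, 3.6]
opening: 0.246
grasp_force: 81.0
```

Call:
{"op": "apply_moves", "data": {"grip": [0.38,0.38,0.38,0.38,0.38], "delta_pos": [[0,0,0],[0,0,0],[0,0,-15],[0,0,-35],[0,0,-20]], "rotation": [[0,0,0],[0,0,0],[0,0,0],[0,0,0],[0,0,-6.2]]}}

```text
t: 26.15
position: [0.6082, 0.2192, 0.1605]
ee_rot: [0.725, 0.688, 0.002, 0.002]
force: [0.9, -0.4, 0.4]
opening: 0.383
grasp_force: 0.0
```

Call:
{"op": "apply_moves", "data": {"grip": [0.38,0.38,0.38,0.38,0.38], "delta_pos": [[-30,6,0],[-45,14,0],[-45,14,0],[-45,14,0],[-45,14,0]], "rotation": [[0,0,0],[0,0,0],[0,0,0],[0,0,0],[0,0,0]]}}

```text
t: 26.65
position: [0.658, 0.0037, 0.1587]
ee_rot: [0.726, 0.688, 0.001, 0.002]
force: [1.2, -0.4, 0.1]
opening: 0.38
grasp_force: 0.0
```

Call:
{"op": "apply_moves", "data": {"grip": [0.38,0.38,0.38], "delta_pos": [[-32,8,0],[0,0,0],[0,0,0]], "rotation": [[0,0,0],[0,0,0],[0,0,0]]}}

```text
t: 26.95
position: [0.6635, -0.0277, 0.1582]
ee_rot: [0.727, 0.687, 0.001, 0.001]
force: [0.6, 1.6, 0.1]
opening: 0.386
grasp_force: 0.0
```

Run:
```python
from fit import *
plan([.663,-.0253],.0865,BAR[2])
a=robot.read_camera("scene")[...,::-1];cv2.imwrite("pics/e2.png",a)
h=cv2.cvtColor(a,cv2.COLOR_BGR2HSV);m=((h[...,1]<60)&(h[...,2]>110)).astype(np.uint8);m[:,:215]=0;m[:,300:]=0;m[:100]=0;m[185:]=0
k,l,st,ce=cv2.connectedComponentsWithStats(m);print([(s.tolist(),c.round(1).tolist()) for s,c in zip(st[1:],ce[1:]) if s[4]>15])
print(proj("scene",[[.5,.2363,.057],[.554,.2275,.066],[.605,.219,.082]]))
```

```text
t 26.95 pos [ 0.6635 -0.0277  0.1582] cur yaw -3.2 turn -0.1 shift [2.4, -0.6, 71.7] tilt [ 0.002  0.    -1.   ] F [0.6 1.6 0.1] open 0.386 g 0.0
[([215, 101, 50, 17, 106], [236.9, 110.8]), ([269, 100, 13, 5, 20], [274.4, 101.6]), ([274, 111, 20, 39, 504], [283.1, 128.5]), ([255, 129, 13, 27, 214], [260.9, 141.1]), ([234, 143, 11, 20, 128], [239.1, 151.4])]
[[238.90483569 152.86088089]
 [261.60738679 143.19536393]
 [282.54357741 131.68142812]]
```

All three bearings stand in the rest. Next is the setting ring.

Call:
{"op": "apply_moves", "data": {"grip": [0.36,0.36,0.36,0.36,0.36], "delta_pos": [[2.5,-0.5,20],[0,0,25],[0,0,15],[0,0,8],[0,0,4]], "rotation": [[0,0,0],[0,0,0],[0,0,0],[0,0,0],[0,0,0]]}}

```text
t: 27.5
position: [0.6618, -0.0225, 0.0853]
ee_rot: [0.725, 0.688, -0.0, -0.0]
force: [-0.3, 0.1, -0.0]
opening: 0.357
grasp_force: 0.0
```

Call:
{"op": "apply_moves", "data": {"grip": [0,0,0,0,0], "delta_pos": [[0,0,0],[0,0,0],[0,0,0],[0,0,0],[0,0,0]], "rotation": [[0,0,0],[0,0,0],[0,0,0],[0,0,0],[0,0,0]], "newtons": 50}}

```text
t: 28.0
position: [0.6624, -0.0239, 0.0864]
ee_rot: [0.726, 0.688, 0.001, 0.0]
force: [-0.1, 1.3, -1.1]
opening: 0.188
grasp_force: 50.3
```

Call:
{"op": "apply_moves", "data": {"grip": [0,0,0,0,0], "delta_pos": [[0,0,-5],[0,0,-5],[0,0,-5],[0,0,0],[0,-10,0]], "rotation": [[0,0,0],[0,0,0],[0,0,0],[0,0,0],[0,0,0]]}}

```text
t: 28.5
position: [0.6534, -0.0236, 0.1014]
ee_rot: [0.726, 0.688, 0.001, 0.001]
force: [0.0, -0.2, -2.6]
opening: 0.182
grasp_force: 50.2
```

Call:
{"op": "apply_moves", "data": {"grip": [0,0,0,0,0], "delta_pos": [[0,-20,0],[0,-25,0],[0,-25,0],[0,-25,0],[0,-25,0]], "rotation": [[0,0,0],[0,0,0],[0,0,0],[0,0,0],[0,0,0]]}}

```text
t: 29.0
position: [0.5299, -0.0167, 0.1007]
ee_rot: [0.726, 0.688, -0.0, -0.0]
force: [-0.2, -0.3, -2.1]
opening: 0.181
grasp_force: 50.2
```

Call:
{"op": "apply_moves", "data": {"grip": [0,0,0,0,0], "delta_pos": [[0,-25,0],[0,-25,0],[0,-25,0],[0,-15,0],[0,-5,-15]], "rotation": [[0,0,0],[0,0,0],[0,0,0],[0,0,0],[0,0,0]]}}

```text
t: 29.5
position: [0.4324, -0.0112, 0.1144]
ee_rot: [0.726, 0.688, -0.002, -0.003]
force: [-0.4, -0.1, -2.5]
opening: 0.185
grasp_force: 50.2
```

Call:
{"op": "apply_moves", "data": {"grip": [0,0,0,0], "delta_pos": [[0,0,-30],[0,0,-20],[0,0,0],[0,0,0]], "rotation": [[0,0,0],[0,0,0],[0,0,7.2],[0,0,0]]}}

```text
t: 29.9
position: [0.4378, -0.0118, 0.1668]
ee_rot: [0.768, 0.641, 0.001, 0.001]
force: [-1.1, 0.9, -2.4]
opening: 0.189
grasp_force: 50.2
```

Run:
```python
from fit import *
plan(fr(CRA,0,0),.0844,CRA[2])
```

```text
t 29.9 pos [ 0.4378 -0.0118  0.1668] cur yaw -10.3 turn -0.0 shift [-234.7, 151.0, 82.4] tilt [ 0.002 -0.    -1.   ] F [-1.1  0.9 -2.4] open 0.189 g 50.2
```

Run:
```python
from fit import *
for n,f in(("top","pics/top0.png"),("scene","pics/scene0.png")):
    g=cv2.cvtColor(cv2.imread(f),cv2.COLOR_BGR2GRAY)
    for y in(-20,0,20):
        q=np.array([[*fr(CRA,x,y),.058] for x in range(-50,51,2)]);uv=proj(n,q)
        print(n,y,cv2.remap(g,uv[:,0].astype(np.float32),uv[:,1].astype(np.float32),1).ravel().tolist())
g=cv2.imread("pics/top0.png");print(proj("top",[[*fr(CRA,0,0),.058],[*fr(CRA,0,0),.03]]))
cv2.imwrite("pics/cr.png",np.hstack([cv2.resize(g[185:245,375:435],(400,400),interpolation=cv2.INTER_CUBIC),cv2.resize(cv2.imread("pics/scene0.png")[290:365,355:430],(400,400),interpolation=cv2.INTER_CUBIC)]))
```

```text
top -20 [114, 102, 86, 77, 80, 96, 109, 115, 118, 120, 119, 119, 119, 119, 121, 122, 122, 121, 121, 122, 120, 117, 111, 105, 108, 112, 116, 118, 118, 116, 116, 117, 118, 120, 121, 121, 121, 122, 122, 123, 123, 125, 126, 126, 124, 123, 122, 119, 112, 105, 116]
top 0 [115, 104, 88, 74, 79, 94, 109, 116, 118, 118, 117, 117, 117, 119, 121, 122, 123, 123, 122, 120, 118, 108, 97, 92, 98, 110, 116, 118, 118, 117, 115, 114, 117, 121, 122, 123, 124, 123, 122, 122, 123, 124, 124, 124, 124, 125, 127, 141, 173, 215, 244]
top 20 [118, 108, 91, 78, 76, 90, 105, 114, 118, 118, 117, 116, 116, 117, 120, 122, 122, 121, 122, 121, 120, 117, 109, 102, 103, 109, 115, 120, 120, 117, 116, 114, 116, 119, 122, 122, 122, 123, 123, 123, 123, 123, 123, 123, 123, 123, 121, 117, 106, 91, 83]
scene -20 [48, 46, 46, 52, 77, 102, 112, 116, 120, 121, 116, 115, 121, 122, 123, 123, 123, 123, 123, 120, 102, 68, 55, 79, 104, 113, 116, 120, 121, 116, 116, 122, 125, 126, 126, 127, 126, 126, 126, 126, 127, 126, 127, 127, 138, 186, 244, 255, 255, 255, 255]
scene 0 [48, 46, 46, 50, 72, 98, 113, 117, 120, 120, 116, 114, 120, 125, 127, 127, 127, 127, 127, 120, 92, 59, 56, 81, 105, 114, 117, 121, 122, 117, 114, 119, 123, 124, 123, 123, 123, 124, 124, 125, 124, 124, 122, 102, 61, 35, 32, 38, 42, 44, 94]
scene 20 [50, 47, 46, 48, 64, 92, 111, 117, 120, 120, 117, 113, 117, 122, 123, 123, 123, 124, 124, 123, 123, 117, 95, 86, 103, 115, 119, 121, 122, 117, 113, 118, 122, 122, 123, 132, 181, 230, 240, 240, 220, 168, 130, 109, 73, 40, 31, 31, 32, 30, 29]
[[407.60280443 212.15659331]
 [405.23161273 213.73057145]]
```

View pics/cr.png

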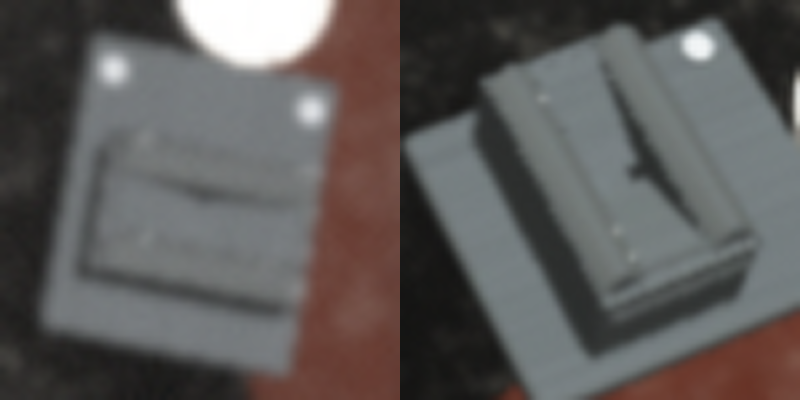

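The crops show the ridge block sitting off the foot plate's centre, towards the robot. The far groove wall's widest dark point, at the V's lowest place, is at top px (405.7,214.2) and scene px (399.4,321.9). I triangulate it.

Run:
```python
from fit import *
a=(375+205.5/6.667-.5,185+195.5/6.667-.5);b=(355+237.5/5.333-.5,290+170.5/5.333-.5)
print(tri([a],[b]).round(4),plane("top",[a],.038).round(4),plane("scene",[b],.038).round(4))
# dark-line darkest x per y along cradle, both views, on plane z=.042
for n,f in(("top","pics/top0.png"),("scene","pics/scene0.png")):
    g=cv2.cvtColor(cv2.imread(f),cv2.COLOR_BGR2GRAY)
    r=[]
    for y in range(-36,37,4):
        xs=np.arange(-25,16,1.);q=np.array([[*fr(CRA,x,y),.045] for x in xs]);uv=proj(n,q).astype(np.float32)
        v=cv2.remap(g,uv[:,0],uv[:,1],1).ravel();r.append((y,float(xs[v.argmin()]),int(v.min())))
    print(n,r)
```

```text
[[ 0.5427 -0.2686  0.0336  0.0021]] [[ 0.543  -0.2682  0.038 ]] [[ 0.5397 -0.2695  0.038 ]]
top [(-36, -25.0, 111), (-32, 0.0, 111), (-28, -1.0, 108), (-24, -1.0, 104), (-20, -2.0, 106), (-16, 0.0, 102), (-12, -1.0, 99), (-8, -1.0, 97), (-4, -2.0, 91), (0, -3.0, 87), (4, -3.0, 87), (8, -2.0, 89), (12, -2.0, 98), (16, -1.0, 100), (20, -1.0, 104), (24, -1.0, 108), (28, 0.0, 110), (32, -1.0, 111), (36, 11.0, 105)]
scene [(-36, 11.0, 94), (-32, -25.0, 98), (-28, 0.0, 102), (-24, 0.0, 81), (-20, -1.0, 73), (-16, -1.0, 59), (-12, -2.0, 55), (-8, -3.0, 51), (-4, -4.0, 46), (0, -2.0, 50), (4, -2.0, 54), (8, -1.0, 54), (12, -1.0, 64), (16, 0.0, 66), (20, 0.0, 71), (24, 1.0, 83), (28, 1.0, 97), (32, 1.0, 95), (36, 15.0, 105)]
```

Call:
{"op": "apply_moves", "data": {"grip": [0,0,0,0,0], "delta_pos": [[-20,12,0],[-38,23,0],[-38,23,0],[-38,23,0],[-38,23,0]], "rotation": [[0,0,0],[0,0,0],[0,0,0],[0,0,0],[0,0,0]]}}

```text
t: 30.4
position: [0.5087, -0.2009, 0.1651]
ee_rot: [0.767, 0.642, -0.0, -0.001]
force: [0.8, 0.1, -2.9]
opening: 0.185
grasp_force: 50.2
```

Call:
{"op": "apply_moves", "data": {"grip": [0,0,0,0,0], "delta_pos": [[-38,23,0],[-24,12,0],[0,0,20],[0,0,20],[0,0,10]], "rotation": [[0,0,0],[0,0,0],[0,0,0],[0,0,0],[0,0,0]]}}

```text
t: 30.9
position: [0.5304, -0.2662, 0.113]
ee_rot: [0.767, 0.641, -0.001, -0.002]
force: [-0.3, 0.1, -2.1]
opening: 0.188
grasp_force: 50.2
```

Call:
{"op": "apply_moves", "data": {"grip": [0,0,0], "delta_pos": [[0,0,5],[0,0,0],[0,0,0]], "rotation": [[0,0,0],[0,0,0],[0,0,0]]}}

```text
t: 31.2
position: [0.5328, -0.2669, 0.1115]
ee_rot: [0.767, 0.641, 0.0, 0.001]
force: [-0.5, -0.1, -1.4]
opening: 0.184
grasp_force: 50.2
```

```bash
sed -i 's/CRA=(.*/CRA=(.5328,-.2666,-10.3)/' fit.py
python3 - <<'E'
from fit import *
plan(fr(CRA,0,0),.0844,CRA[2])
# ring blob in scene versus expected projection of its middle
a=robot.read_camera("scene")[...,::-1];cv2.imwrite("pics/e3.png",a)
p=robot.get_state()["position"];P=np.array(p)-[0,0,.0104];print(proj("scene",[P,P+[0,0,.038],P-[0,0,.038]]))
h=cv2.cvtColor(a,cv2.COLOR_BGR2HSV);m=((h[...,1]<60)&(h[...,2]>175)).astype(np.uint8);m[:,:330]=0;m[:,450:]=0;m[:240]=0;m[365:]=0
k,l,st,ce=cv2.connectedComponentsWithStats(m);print([(s.tolist(),c.round(1).tolist()) for s,c in zip(st[1:],ce[1:]) if s[4]>15])
E
```

```text
t 31.2 pos [ 0.5328 -0.2669  0.1115] cur yaw -10.2 turn 0.1 shift [0.3, -0.0, 27.1] tilt [ 0.001 -0.001 -1.   ] F [-0.5 -0.1 -1.4] open 0.184 g 50.2
[[400.02936743 303.20078461]
 [403.443358   290.38178219]
 [396.88212471 314.99370214]]
[([330, 240, 15, 7, 60], [334.9, 242.0]), ([372, 268, 5, 5, 19], [374.2, 269.8]), ([402, 287, 18, 39, 400], [410.9, 306.9]), ([389, 295, 17, 28, 276], [397.2, 309.3]), ([429, 295, 21, 34, 566], [440.5, 310.5]), ([432, 334, 6, 7, 34], [434.5, 337.0])]
```

Call:
{"op": "apply_moves", "data": {"grip": [0,0,0,0], "delta_pos": [[0,0,3],[0,0,3],[0,0,2],[0,0,0]], "rotation": [[0,0,0],[0,0,0],[0,0,0],[0,0,0]]}}

```text
t: 31.65
position: [0.532, -0.2666, 0.1026]
ee_rot: [0.768, 0.641, -0.0, -0.0]
force: [-0.0, 0.1, -1.7]
opening: 0.182
grasp_force: 50.2
```

Call:
{"op": "apply_moves", "data": {"grip": [0,0,0,0], "delta_pos": [[0,0,2],[0,0,2],[0,0,2],[0,0,0]], "rotation": [[0,0,0],[0,0,0],[0,0,0],[0,0,0]]}}

```text
t: 32.05
position: [0.532, -0.2667, 0.0964]
ee_rot: [0.768, 0.641, -0.0, -0.0]
force: [0.7, -0.7, -2.0]
opening: 0.18
grasp_force: 50.2
```

Call:
{"op": "apply_moves", "data": {"grip": [0,0,0], "delta_pos": [[0,0,2],[0,0,2],[0,0,0]], "rotation": [[0,0,0],[0,0,0],[0,0,0]]}}

```text
t: 32.35
position: [0.5321, -0.2667, 0.0925]
ee_rot: [0.768, 0.641, -0.0, -0.0]
force: [-0.2, 0.4, -2.0]
opening: 0.186
grasp_force: 50.2
```

Call:
{"op": "apply_moves", "data": {"grip": [0,0,0,0], "delta_pos": [[0,0,2],[0,0,2],[0,0,2],[0,0,0]], "rotation": [[0,0,0],[0,0,0],[0,0,0],[0,0,0]]}}

```text
t: 32.75
position: [0.5321, -0.2667, 0.0866]
ee_rot: [0.768, 0.641, -0.0, -0.0]
force: [-0.2, -0.7, -1.9]
opening: 0.183
grasp_force: 50.2
```

Call:
{"op": "apply_moves", "data": {"grip": [0,0,0], "delta_pos": [[0,0,0.8],[0,0,0.6],[0,0,0]], "rotation": [[0,0,0],[0,0,0],[0,0,0]]}}

```text
t: 33.05
position: [0.5325, -0.2667, 0.0862]
ee_rot: [0.768, 0.641, 0.0, 0.0]
force: [-1.1, 1.0, 4.0]
opening: 0.185
grasp_force: 50.9
```

Contact at seat height. I release, lift and check the ring.

Call:
{"op": "apply_moves", "data": {"grip": [0.25,0.32,0.32,0.32,0.36], "delta_pos": [[0,0,0],[0,0,0],[0,0,-15],[0,0,-35],[0,0,-35]], "rotation": [[0,0,0],[0,0,0],[0,0,0],[0,0,0],[0,0,0]]}}

```text
t: 33.55
position: [0.5316, -0.2667, 0.1704]
ee_rot: [0.768, 0.641, -0.001, -0.001]
force: [0.6, -0.9, -0.1]
opening: 0.357
grasp_force: 0.0
```

Call:
{"op": "apply_moves", "data": {"grip": [0.4,0.4,0.4,0.4,0.4], "delta_pos": [[40,10,0],[45,13,0],[45,13,0],[45,13,0],[45,13,0]], "rotation": [[0,0,-1],[0,0,0],[0,0,0],[0,0,0],[0,0,0]]}}

```text
t: 34.05
position: [0.6304, -0.0587, 0.1705]
ee_rot: [0.762, 0.647, 0.0, 0.0]
force: [1.6, -0.0, -0.2]
opening: 0.397
grasp_force: 0.0
```

Run:
```python
from fit import *
plan([.605,.219],.0895,REST[2])
a=robot.read_camera("scene")[...,::-1];cv2.imwrite("pics/e4.png",a)
P=np.r_[fr(CRA,0),.074];print(proj("scene",P))
h=cv2.cvtColor(a,cv2.COLOR_BGR2HSV)
m=((h[...,1]<60)&(h[...,2]>160)).astype(np.uint8);m[:,:370]=0;m[:,428]=0;m[:,450:]=0;m[:280]=0;m[365:]=0
k,l,st,ce=cv2.connectedComponentsWithStats(m);print([(s.tolist(),c.round(1).tolist()) for s,c in zip(st[1:],ce[1:]) if s[4]>15])
b=robot.read_camera("top")[...,::-1];cv2.imwrite("pics/e4t.png",b);h=cv2.cvtColor(b,cv2.COLOR_BGR2HSV)
m=((h[...,1]<60)&(h[...,2]>170)).astype(np.uint8);m[:,:380]=0;m[:,440:]=0;m[:198]=0;m[245:]=0
k,l,st,ce=cv2.connectedComponentsWithStats(m);print([(s.tolist(),c.round(1).tolist()) for s,c in zip(st[1:],ce[1:]) if s[4]>8]);print(proj("top",[np.r_[fr(CRA,0),.112],np.r_[fr(CRA,0,38),.074],np.r_[fr(CRA,0,-38),.074]]))
```

```text
t 34.05 pos [ 0.6304 -0.0587  0.1705] cur yaw -9.3 turn -0.0 shift [269.9, -69.9, 81.0] tilt [ 0.001 -0.    -1.   ] F [ 1.6 -0.  -0.2] open 0.397 g 0.0
[[397.47900973 311.7005659 ]]
[([385, 288, 31, 44, 872], [400.3, 309.7]), ([429, 295, 21, 35, 576], [440.5, 310.7]), ([432, 334, 6, 7, 35], [434.6, 336.9])]
[([420, 199, 4, 5, 13], [421.2, 201.2]), ([395, 209, 29, 13, 293], [408.9, 214.9])]
[[411.38807432 213.64401619]
 [392.90157263 213.01645875]
 [422.88903671 218.61963747]]
```

The ring stands in the cradle (blob and outline match within the calibration offset). Now back to the rest for the large bearing.

Call:
{"op": "apply_moves", "data": {"grip": [0.4,0.4,0.4,0.4,0.4], "delta_pos": [[45,-12,0],[45,-12,0],[45,-12,0],[45,-12,0],[45,-12,0]], "rotation": [[0,0,0],[0,0,0],[0,0,0],[0,0,0],[0,0,0]]}}

```text
t: 34.65
position: [0.6066, 0.1726, 0.1704]
ee_rot: [0.762, 0.647, -0.0, 0.0]
force: [1.3, -0.3, -0.3]
opening: 0.397
grasp_force: 0.0
```

Call:
{"op": "apply_moves", "data": {"grip": [0.4,0.4,0.4,0.4], "delta_pos": [[35,-8,0],[10,-2,0],[0,0,15],[0,0,0]], "rotation": [[0,0,0],[0,0,0],[0,0,0],[0,0,0]]}}

```text
t: 35.05
position: [0.6029, 0.2167, 0.1536]
ee_rot: [0.762, 0.648, -0.002, -0.0]
force: [-0.4, -0.2, -0.6]
opening: 0.399
grasp_force: 0.0
```

Run:
```python
from fit import *
plan([.605,.219],.0903,REST[2])
```

```text
t 35.05 pos [0.6029 0.2167 0.1536] cur yaw -9.3 turn 0.0 shift [2.7, 1.7, 63.3] tilt [-0.004 -0.002 -1.   ] F [-0.4 -0.2 -0.6] open 0.399 g 0.0
```

Call:
{"op": "apply_moves", "data": {"grip": [0.4,0.4,0.4,0.4,0.4], "delta_pos": [[1,1,20],[0,0,20],[0,0,15],[0,0,8],[0,0,0]], "rotation": [[0,0,0],[0,0,0],[0,0,0],[0,0,0],[0,0,0]]}}

```text
t: 35.55
position: [0.6048, 0.2171, 0.0914]
ee_rot: [0.763, 0.647, -0.001, -0.0]
force: [0.1, 0.5, 0.5]
opening: 0.4
grasp_force: 0.0
```

Call:
{"op": "apply_moves", "data": {"grip": [0,0,0,0,0], "delta_pos": [[0,0,0],[0,0,0],[0,0,0],[0,0,0],[0,0,0]], "rotation": [[0,0,0],[0,0,0],[0,0,0],[0,0,0],[0,0,0]], "newtons": 80}}

```text
t: 36.05
position: [0.6059, 0.2183, 0.0933]
ee_rot: [0.762, 0.648, 0.0, 0.001]
force: [0.4, -2.2, 3.3]
opening: 0.242
grasp_force: 79.3
```

Run:
```python
from fit import *
plan([.605,.219],.0903,REST[2])
```

```text
t 36.05 pos [0.6059 0.2183 0.0933] cur yaw -9.3 turn 0.0 shift [0.5, -1.0, 3.0] tilt [ 0.001 -0.    -1.   ] F [ 0.4 -2.2  3.3] open 0.242 g 79.3
```

Call:
{"op": "apply_moves", "data": {"grip": [0,0,0,0,0], "delta_pos": [[0,0,-10],[0,0,-25],[0,0,-30],[0,0,-20],[0,0,0]], "rotation": [[0,0,0],[0,0,0],[0,0,0],[0,0,0],[0,0,-6.2]]}}

```text
t: 36.55
position: [0.6073, 0.2198, 0.1811]
ee_rot: [0.725, 0.689, 0.003, 0.001]
force: [0.2, -0.0, -5.6]
opening: 0.24
grasp_force: 79.4
```

Run:
```python
from fit import *
plan([.44,-.0131],.1003,BAR[2])
```

```text
t 36.55 pos [0.6073 0.2198 0.1811] cur yaw -3.0 turn 0.1 shift [-241.6, -154.5, 80.8] tilt [ 0.006  0.003 -1.   ] F [ 0.2 -0.  -5.6] open 0.24 g 79.4
```

Call:
{"op": "apply_moves", "data": {"grip": [0,0,0,0,0], "delta_pos": [[-25,-16,0],[-38,-24,0],[-38,-24,0],[-38,-24,0],[-38,-24,0]], "rotation": [[0,0,0],[0,0,0],[0,0,0],[0,0,0],[0,0,0]]}}

```text
t: 37.05
position: [0.482, 0.0472, 0.1771]
ee_rot: [0.726, 0.688, -0.0, -0.001]
force: [0.2, -1.2, -5.3]
opening: 0.237
grasp_force: 79.6
```

Call:
{"op": "apply_moves", "data": {"grip": [0,0,0,0,0], "delta_pos": [[-38,-24,0],[-26,-18,0],[0,0,10],[0,0,0],[0,0,0]], "rotation": [[0,0,0],[0,0,0],[0,0,0],[0,0,0],[0,0,0]]}}

```text
t: 37.55
position: [0.439, -0.0131, 0.1675]
ee_rot: [0.726, 0.688, 0.0, -0.0]
force: [1.2, 0.1, -5.0]
opening: 0.24
grasp_force: 79.5
```

Run:
```python
from fit import *
plan([.44,-.0131],.1003,BAR[2])
```

```text
t 37.55 pos [ 0.439  -0.0131  0.1675] cur yaw -3.1 turn 0.0 shift [0.1, 1.0, 67.2] tilt [ 0.     0.001 -1.   ] F [ 1.2  0.1 -5. ] open 0.24 g 79.5
```

Call:
{"op": "apply_moves", "data": {"grip": [0,0,0,0,0], "delta_pos": [[0,0,20],[0,0,25],[0,0,22],[0,0,0],[0,10,0]], "rotation": [[0,0,0],[0,0,0],[0,0,0],[0,0,0],[0,0,0]]}}

```text
t: 38.05
position: [0.4474, -0.0133, 0.1003]
ee_rot: [0.726, 0.688, -0.001, -0.001]
force: [0.2, -0.2, -5.3]
opening: 0.24
grasp_force: 79.8
```

Call:
{"op": "apply_moves", "data": {"grip": [0,0,0,0,0], "delta_pos": [[0,10,0],[0,10,0],[0,10,0],[0,15,0],[0,15,0]], "rotation": [[0,0,0],[0,0,0],[0,0,0],[0,0,0],[0,0,0]]}}

```text
t: 38.55
position: [0.5101, -0.0177, 0.101]
ee_rot: [0.726, 0.688, 0.0, 0.0]
force: [0.1, 0.1, -5.5]
opening: 0.241
grasp_force: 79.8
```

Call:
{"op": "apply_moves", "data": {"grip": [0,0,0,0,0], "delta_pos": [[0,20,0],[0,20,0],[0,20,0],[0,20,0],[0,12,0]], "rotation": [[0,0,0],[0,0,0],[0,0,0],[0,0,0],[0,0,0]]}}

```text
t: 39.05
position: [0.6034, -0.0229, 0.1009]
ee_rot: [0.726, 0.688, 0.001, 0.001]
force: [0.9, -0.5, -5.6]
opening: 0.24
grasp_force: 79.8
```

Run:
```python
from fit import *
plan([.6107,-.0223],.0923,BAR[2])
```

```text
t 39.05 pos [ 0.6034 -0.0229  0.1009] cur yaw -3.1 turn -0.0 shift [1.0, 7.3, 8.6] tilt [ 0.003 -0.    -1.   ] F [ 0.9 -0.5 -5.6] open 0.24 g 79.8
```

Call:
{"op": "apply_moves", "data": {"grip": [0,0,0,0,0], "delta_pos": [[0,6,0],[0,0,3],[0,0,2],[0,0,1.5],[0,0,0]], "rotation": [[0,0,0],[0,0,0],[0,0,0],[0,0,0],[0,0,0]]}}

```text
t: 39.55
position: [0.6052, -0.0228, 0.0944]
ee_rot: [0.726, 0.688, -0.0, -0.0]
force: [-2.0, -0.6, -1.9]
opening: 0.239
grasp_force: 80.3
```

Call:
{"op": "apply_moves", "data": {"grip": [0,0,0], "delta_pos": [[0,0,1],[0,0,0.8],[0,0,0]], "rotation": [[0,0,0],[0,0,0],[0,0,0]]}}

```text
t: 39.85
position: [0.606, -0.0233, 0.0936]
ee_rot: [0.726, 0.688, -0.0, 0.0]
force: [-4.1, -1.2, 6.6]
opening: 0.24
grasp_force: 81.2
```

Call:
{"op": "apply_moves", "data": {"grip": [0,0,0,0,0], "delta_pos": [[0,0,-3],[0,4.5,0],[0,0,0],[0,0,2],[0,0,0]], "rotation": [[0,0,0],[0,0,0],[0,0,0],[0,0,0],[0,0,0]]}}

```text
t: 40.35
position: [0.6119, -0.0232, 0.094]
ee_rot: [0.726, 0.688, 0.001, 0.001]
force: [-0.1, 0.7, 2.8]
opening: 0.245
grasp_force: 80.8
```

Call:
{"op": "apply_moves", "data": {"grip": [0,0,0], "delta_pos": [[0,0,0.7],[0,0,0],[0,0,0]], "rotation": [[0,0,0],[0,0,0],[0,0,0]]}}

```text
t: 40.65
position: [0.6119, -0.0232, 0.0938]
ee_rot: [0.726, 0.688, 0.001, 0.001]
force: [-0.7, 0.7, 6.1]
opening: 0.239
grasp_force: 81.3
```

Call:
{"op": "apply_moves", "data": {"grip": [0.3,0.36,0.36,0.36,0.36], "delta_pos": [[0,0,0],[0,0,0],[0,0,-15],[0,0,-35],[0,0,-20]], "rotation": [[0,0,0],[0,0,0],[0,0,0],[0,0,0],[0,0,6.2]]}}

```text
t: 41.15
position: [0.6116, -0.0231, 0.1641]
ee_rot: [0.763, 0.647, 0.001, 0.001]
force: [0.5, 0.2, 0.1]
opening: 0.362
grasp_force: 0.0
```

Run:
```python
from fit import *
plan([.554,.2268],.069,REST[2])
```

```text
t 41.15 pos [ 0.6116 -0.0231  0.1641] cur yaw -9.4 turn -0.1 shift [237.3, -97.2, 95.1] tilt [ 0.002 -0.    -1.   ] F [0.5 0.2 0.1] open 0.362 g 0.0
```

Call:
{"op": "apply_moves", "data": {"grip": [0.36,0.36,0.36,0.36,0.36], "delta_pos": [[42,-17,0],[44,-18,0],[44,-18,0],[44,-18,0],[44,-18,0]], "rotation": [[0,0,0],[0,0,0],[0,0,0],[0,0,0],[0,0,0]]}}

```text
t: 41.65
position: [0.5575, 0.2081, 0.1623]
ee_rot: [0.762, 0.647, 0.0, -0.0]
force: [0.6, 0.3, 0.2]
opening: 0.36
grasp_force: 0.0
```

Call:
{"op": "apply_moves", "data": {"grip": [0.36,0.36,0.36,0.36], "delta_pos": [[19,-8,0],[0,0,25],[0,0,0],[0,0,0]], "rotation": [[0,0,0],[0,0,0],[0,0,0],[0,0,0]]}}

```text
t: 42.05
position: [0.5527, 0.2261, 0.1369]
ee_rot: [0.762, 0.647, -0.001, -0.0]
force: [-1.1, 0.0, 0.4]
opening: 0.356
grasp_force: 0.0
```

Run:
```python
from fit import *
plan([.554,.2268],.069,REST[2])
```

```text
t 42.05 pos [0.5527 0.2261 0.1369] cur yaw -9.3 turn 0.0 shift [0.9, 1.2, 67.9] tilt [-0.002 -0.001 -1.   ] F [-1.1  0.   0.4] open 0.356 g 0.0
```

Call:
{"op": "apply_moves", "data": {"grip": [0.36,0.36,0.36,0.36,0.36], "delta_pos": [[0.5,0.5,20],[0,0,25],[0,0,15],[0,0,8],[0,0,0]], "rotation": [[0,0,0],[0,0,0],[0,0,0],[0,0,0],[0,0,0]]}}

```text
t: 42.55
position: [0.554, 0.2261, 0.0691]
ee_rot: [0.763, 0.647, -0.001, -0.0]
force: [-0.1, 0.4, -0.7]
opening: 0.357
grasp_force: 0.0
```

Call:
{"op": "apply_moves", "data": {"grip": [0,0,0,0,0], "delta_pos": [[0,0,0],[0,0,0],[0,0,0],[0,0,0],[0,0,0]], "rotation": [[0,0,0],[0,0,0],[0,0,0],[0,0,0],[0,0,0]], "newtons": 50}}

```text
t: 43.05
position: [0.5548, 0.2269, 0.0706]
ee_rot: [0.762, 0.648, 0.001, 0.001]
force: [-0.0, -1.5, 5.9]
opening: 0.158
grasp_force: 49.5
```

Call:
{"op": "apply_moves", "data": {"grip": [0,0,0,0,0], "delta_pos": [[0,0,-10],[0,0,-30],[0,0,-35],[0,0,-15],[0,0,0]], "rotation": [[0,0,0],[0,0,0],[0,0,0],[0,0,0],[0,0,-6.2]]}}

```text
t: 43.55
position: [0.5557, 0.2279, 0.1629]
ee_rot: [0.725, 0.689, 0.003, 0.001]
force: [-0.1, 0.1, -1.9]
opening: 0.156
grasp_force: 49.0
```

Run:
```python
from fit import *
plan([.44,-.0131],.095,BAR[2])
```

```text
t 43.55 pos [0.5557 0.2279 0.1629] cur yaw -3.0 turn 0.1 shift [-246.9, -102.5, 67.9] tilt [ 0.005  0.002 -1.   ] F [-0.1  0.1 -1.9] open 0.156 g 49.0
```

Call:
{"op": "apply_moves", "data": {"grip": [0,0,0,0,0], "delta_pos": [[-30,-12,0],[-42,-17,0],[-42,-18,0],[-42,-18,0],[-42,-18,0]], "rotation": [[0,0,0],[0,0,0],[0,0,0],[0,0,0],[0,0,0]]}}

```text
t: 44.05
position: [0.4588, 0.0327, 0.1595]
ee_rot: [0.726, 0.688, -0.0, -0.0]
force: [1.1, -0.3, -1.7]
opening: 0.158
grasp_force: 49.0
```

Call:
{"op": "apply_moves", "data": {"grip": [0,0,0,0,0], "delta_pos": [[-35,-14,0],[-14,-5,0],[0,0,10],[0,0,0],[0,0,0]], "rotation": [[0,0,0],[0,0,0],[0,0,0],[0,0,0],[0,0,0]]}}

```text
t: 44.55
position: [0.4387, -0.0134, 0.1491]
ee_rot: [0.726, 0.688, -0.0, -0.001]
force: [-0.4, 0.3, -2.5]
opening: 0.154
grasp_force: 49.0
```

Run:
```python
from fit import *
plan([.44,-.0131],.0955,BAR[2])
```

```text
t 44.55 pos [ 0.4387 -0.0134  0.1491] cur yaw -3.1 turn 0.0 shift [0.4, 1.2, 53.6] tilt [-0.001  0.001 -1.   ] F [-0.4  0.3 -2.5] open 0.154 g 49.0
```

Call:
{"op": "apply_moves", "data": {"grip": [0,0,0,0,0], "delta_pos": [[0,0,20],[0,0,20],[0,0,13.5],[0,0,0],[0,10,0]], "rotation": [[0,0,0],[0,0,0],[0,0,0],[0,0,0],[0,0,0]]}}

```text
t: 45.05
position: [0.4476, -0.0138, 0.0958]
ee_rot: [0.726, 0.688, -0.001, -0.001]
force: [-0.3, 0.6, -2.0]
opening: 0.159
grasp_force: 49.1
```

Call:
{"op": "apply_moves", "data": {"grip": [0,0,0,0,0], "delta_pos": [[0,10,0],[0,10,0],[0,10,0],[0,15,0],[0,15,0]], "rotation": [[0,0,0],[0,0,0],[0,0,0],[0,0,0],[0,0,0]]}}

```text
t: 45.55
position: [0.5102, -0.0182, 0.0964]
ee_rot: [0.726, 0.688, 0.0, 0.0]
force: [-0.3, 0.0, -2.0]
opening: 0.161
grasp_force: 49.1
```

Call:
{"op": "apply_moves", "data": {"grip": [0,0,0,0,0], "delta_pos": [[0,18,0],[0,18,0],[0,14,0],[0,0,0],[0,0,0]], "rotation": [[0,0,0],[0,0,0],[0,0,0],[0,0,0],[0,0,0]]}}

```text
t: 46.05
position: [0.5585, -0.0208, 0.0958]
ee_rot: [0.726, 0.688, -0.0, -0.0]
force: [-1.1, -0.0, -2.3]
opening: 0.156
grasp_force: 49.1
```

Run:
```python
from fit import *
plan([.56,-.0197],.0905,BAR[2])
```

```text
t 46.05 pos [ 0.5585 -0.0208  0.0958] cur yaw -3.1 turn -0.0 shift [1.2, 1.5, 5.3] tilt [-0.001  0.    -1.   ] F [-1.1 -0.  -2.3] open 0.156 g 49.1
```

Call:
{"op": "apply_moves", "data": {"grip": [0,0,0,0,0], "delta_pos": [[0,1,2],[0,0,1.5],[0,0,1],[0,0,0.5],[0,0,0]], "rotation": [[0,0,0],[0,0,0],[0,0,0],[0,0,0],[0,0,0]]}}

```text
t: 46.55
position: [0.5591, -0.0208, 0.0915]
ee_rot: [0.726, 0.688, -0.0, -0.0]
force: [-2.2, 0.5, 4.0]
opening: 0.158
grasp_force: 50.0
```

Call:
{"op": "apply_moves", "data": {"grip": [0,0,0], "delta_pos": [[0,0,0.7],[0,0,0.6],[0,0,0]], "rotation": [[0,0,0],[0,0,0],[0,0,0]]}}

```text
t: 46.85
position: [0.5592, -0.0209, 0.0907]
ee_rot: [0.726, 0.688, -0.0, 0.0]
force: [-4.4, -0.1, 8.3]
opening: 0.157
grasp_force: 50.7
```

Call:
{"op": "apply_moves", "data": {"grip": [0.25,0.32,0.32,0.32,0.32], "delta_pos": [[0,0,0],[0,0,0],[0,0,-15],[0,0,-30],[0,0,-20]], "rotation": [[0,0,0],[0,0,0],[0,0,0],[0,0,0],[0,0,6.2]]}}

```text
t: 47.35
position: [0.5603, -0.0209, 0.1557]
ee_rot: [0.763, 0.647, 0.0, 0.0]
force: [0.2, -0.9, 0.5]
opening: 0.321
grasp_force: 0.0
```

Run:
```python
from fit import *
plan([.5,.2360],.0525,REST[2])
```

```text
t 47.35 pos [ 0.5603 -0.0209  0.1557] cur yaw -9.4 turn -0.1 shift [243.7, -101.0, 103.2] tilt [ 0.001 -0.    -1.   ] F [ 0.2 -0.9  0.5] open 0.321 g 0.0
```

Call:
{"op": "apply_moves", "data": {"grip": [0.35,0.35,0.35,0.35,0.35], "delta_pos": [[43,-18,0],[44,-18,0],[44,-18,0],[44,-18,0],[44,-18,0]], "rotation": [[0,0,0],[0,0,0],[0,0,0],[0,0,0],[0,0,0]]}}

```text
t: 47.85
position: [0.5058, 0.2116, 0.1546]
ee_rot: [0.762, 0.647, 0.0, 0.0]
force: [0.9, 0.7, -0.8]
opening: 0.349
grasp_force: 0.0
```

Call:
{"op": "apply_moves", "data": {"grip": [0.35,0.35,0.35,0.35], "delta_pos": [[25,-11,0],[0,0,30],[0,0,25],[0,0,0]], "rotation": [[0,0,0],[0,0,0],[0,0,0],[0,0,0]]}}

```text
t: 48.25
position: [0.4964, 0.2358, 0.0964]
ee_rot: [0.762, 0.648, -0.003, -0.001]
force: [-0.8, -0.8, 0.2]
opening: 0.349
grasp_force: 0.0
```

Call:
{"op": "apply_moves", "data": {"grip": [0.35,0.35], "delta_pos": [[0,0,0],[0,0,0]], "rotation": [[0,0,0],[0,0,0]]}}

```text
t: 48.45
position: [0.5006, 0.2365, 0.1008]
ee_rot: [0.762, 0.647, 0.001, 0.0]
force: [-1.1, 0.6, 0.7]
opening: 0.351
grasp_force: 0.0
```

Run:
```python
from fit import *
plan([.5,.2360],.0525,REST[2])
```

```text
t 48.45 pos [0.5006 0.2365 0.1008] cur yaw -9.3 turn -0.0 shift [-0.6, -0.5, 48.3] tilt [ 0.002  0.001 -1.   ] F [-1.1  0.6  0.7] open 0.351 g 0.0
```

Call:
{"op": "apply_moves", "data": {"grip": [0.35,0.35,0.35,0.35,0.35], "delta_pos": [[-0.5,-0.5,18],[0,0,15],[0,0,9],[0,0,6],[0,0,0]], "rotation": [[0,0,0],[0,0,0],[0,0,0],[0,0,0],[0,0,0]]}}

```text
t: 48.95
position: [0.4989, 0.2358, 0.0516]
ee_rot: [0.762, 0.647, -0.0, -0.0]
force: [-0.3, -0.8, -1.2]
opening: 0.35
grasp_force: 0.0
```

Call:
{"op": "apply_moves", "data": {"grip": [0,0,0,0,0], "delta_pos": [[0,0,0],[0,0,0],[0,0,0],[0,0,0],[0,0,0]], "rotation": [[0,0,0],[0,0,0],[0,0,0],[0,0,0],[0,0,0]], "newtons": 40}}

```text
t: 49.45
position: [0.4994, 0.2361, 0.0523]
ee_rot: [0.762, 0.647, 0.001, 0.0]
force: [1.1, 0.0, 3.8]
opening: 0.146
grasp_force: 41.1
```

Call:
{"op": "apply_moves", "data": {"grip": [0,0,0,0,0], "delta_pos": [[0,0,-10],[0,0,-30],[0,0,-35],[0,0,-25],[0,0,0]], "rotation": [[0,0,0],[0,0,0],[0,0,0],[0,0,0],[0,0,-6.2]]}}

```text
t: 49.95
position: [0.5014, 0.237, 0.1561]
ee_rot: [0.725, 0.689, 0.004, 0.001]
force: [-0.1, 0.1, -1.9]
opening: 0.142
grasp_force: 40.6
```

Run:
```python
from fit import *
plan([.44,-.0131],.09,BAR[2])
```

```text
t 49.95 pos [0.5014 0.237  0.1561] cur yaw -3.0 turn 0.1 shift [-253.1, -47.7, 66.1] tilt [ 0.007  0.003 -1.   ] F [-0.1  0.1 -1.9] open 0.142 g 40.6
```

Call:
{"op": "apply_moves", "data": {"grip": [0,0,0,0,0], "delta_pos": [[-30,-6,0],[-44,-8,0],[-44,-8,0],[-44,-8,0],[-44,-8,0]], "rotation": [[0,0,0],[0,0,0],[0,0,0],[0,0,0],[0,0,0]]}}

```text
t: 50.45
position: [0.4486, 0.0309, 0.152]
ee_rot: [0.726, 0.688, -0.0, -0.0]
force: [1.1, -1.4, -0.7]
opening: 0.145
grasp_force: 40.6
```

Call:
{"op": "apply_moves", "data": {"grip": [0,0,0,0,0], "delta_pos": [[-35,-7,0],[-12,-3,0],[0,0,20],[0,0,20],[0,0,15]], "rotation": [[0,0,0],[0,0,0],[0,0,0],[0,0,0],[0,0,0]]}}

```text
t: 50.95
position: [0.4369, -0.0137, 0.0961]
ee_rot: [0.726, 0.687, 0.0, -0.0]
force: [0.4, -0.2, -1.7]
opening: 0.143
grasp_force: 40.5
```

Call:
{"op": "apply_moves", "data": {"grip": [0,0,0], "delta_pos": [[0,0,0],[0,0,0],[0,0,0]], "rotation": [[0,0,0],[0,0,0],[0,0,0]]}}

```text
t: 51.25
position: [0.438, -0.0139, 0.0975]
ee_rot: [0.726, 0.688, 0.001, 0.001]
force: [-0.2, 0.7, -1.0]
opening: 0.146
grasp_force: 40.6
```

Run:
```python
from fit import *
plan([.44,-.0131],.0895,BAR[2])
a=robot.read_camera("scene")[...,::-1];cv2.imwrite("pics/e5.png",a)
h=cv2.cvtColor(a,cv2.COLOR_BGR2HSV);m=((h[...,1]<70)&(h[...,2]>110)).astype(np.uint8)[180:245,250:330]
for r in m[:,::1]: print("".join(".#"[v] for v in r))
p=np.array(robot.get_state()["position"]);print(proj("scene",[p+[0,0,.0047]])-[250,180],proj("scene",[[.477,-.0152,.095]])-[250,180])
```

```text
t 51.25 pos [ 0.438  -0.0139  0.0975] cur yaw -3.1 turn 0.0 shift [0.9, 1.9, 8.0] tilt [ 0.002 -0.    -1.   ] F [-0.2  0.7 -1. ] open 0.146 g 40.6
................................................................................
................................................................................
................................................................................
................................................................................
................................................................................
................................................................................
................................................................................
................................................................................
......................................................................#######...
....................................................................##########..
...................................................................############.
..............................................................
[... 3667 characters left out ...]
...................##########################################################
......................##########################################################
......................##########################################################
##########.............#########################################################
###########.............########################################################
############............########################################################
############.............#######################################################
#############.............######################################################
[[16.83352347 43.84798879]] [[36.14604979 37.7155294 ]]
```

The held disc and the bar tip have the same calibration offset, so they are aligned within about 1.5 mm. I insert it.

Call:
{"op": "apply_moves", "data": {"grip": [0,0,0,0,0], "delta_pos": [[0.5,0,5],[0,0,3],[0,0,0],[0,10,0],[0,8,0]], "rotation": [[0,0,0],[0,0,0],[0,0,0],[0,0,0],[0,0,0]]}}

```text
t: 51.8
position: [0.4565, -0.0148, 0.0889]
ee_rot: [0.726, 0.688, 0.0, 0.0]
force: [-0.2, -0.3, -1.0]
opening: 0.145
grasp_force: 40.6
```

Call:
{"op": "apply_moves", "data": {"grip": [0,0,0,0,0], "delta_pos": [[0,6,0],[0,6,0],[0,6,0],[0,6,0],[0,0,0]], "rotation": [[0,0,0],[0,0,0],[0,0,0],[0,0,0],[0,0,0]]}}

```text
t: 52.3
position: [0.4804, -0.0158, 0.0887]
ee_rot: [0.726, 0.688, 0.0, 0.0]
force: [0.0, 1.0, -0.7]
opening: 0.147
grasp_force: 40.6
```

Call:
{"op": "apply_moves", "data": {"grip": [0,0,0,0,0], "delta_pos": [[0,8,0],[0,10,0],[0,9,0],[0,2,0],[0,0,0]], "rotation": [[0,0,0],[0,0,0],[0,0,0],[0,0,0],[0,0,0]]}}

```text
t: 52.8
position: [0.5094, -0.0174, 0.0888]
ee_rot: [0.726, 0.688, 0.001, 0.0]
force: [0.7, 1.1, -0.6]
opening: 0.143
grasp_force: 40.6
```

Call:
{"op": "apply_moves", "data": {"grip": [0,0,0,0,0], "delta_pos": [[0,0,1.5],[0,0,1],[0,0,0.8],[0,0,0.6],[0,0,0]], "rotation": [[0,0,0],[0,0,0],[0,0,0],[0,0,0],[0,0,0]]}}

```text
t: 53.3
position: [0.5089, -0.0175, 0.0872]
ee_rot: [0.726, 0.688, 0.001, 0.001]
force: [-2.2, 1.3, 16.4]
opening: 0.149
grasp_force: 42.4
```

Call:
{"op": "apply_moves", "data": {"grip": [0,0,0.22,0.3,0.3], "delta_pos": [[0,0,-1.5],[0,0,0],[0,0,0],[0,0,0],[0,0,0]], "rotation": [[0,0,0],[0,0,0],[0,0,0],[0,0,0],[0,0,0]]}}

```text
t: 53.8
position: [0.5074, -0.0178, 0.0858]
ee_rot: [0.726, 0.688, -0.001, -0.0]
force: [-0.4, 0.4, -0.3]
opening: 0.303
grasp_force: 0.0
```

Call:
{"op": "apply_moves", "data": {"grip": [0.3,0.3,0.3,0.3,0.3], "delta_pos": [[0,0,-10],[0,0,-25],[0,0,-40],[0,-40,-30],[0,-45,0]], "rotation": [[0,0,0],[0,0,0],[0,0,0],[0,0,0],[0,0,0]]}}

```text
t: 54.3
position: [0.4274, -0.0136, 0.1958]
ee_rot: [0.726, 0.688, 0.003, 0.004]
force: [-0.0, -0.4, -0.1]
opening: 0.302
grasp_force: 0.0
```

Call:
{"op": "apply_moves", "data": {"grip": [0.3,0.3,0.3,0.3,0.3], "delta_pos": [[45,0,0],[45,0,0],[45,0,0],[45,0,0],[0,0,0]], "rotation": [[0,0,0],[0,0,0],[0,0,0],[0,0,0],[0,0,0]]}}

```text
t: 54.8
position: [0.4336, 0.1717, 0.1921]
ee_rot: [0.724, 0.69, 0.002, -0.0]
force: [0.1, -0.6, 1.4]
opening: 0.299
grasp_force: 0.0
```

Run:
```python
from fit import *
plan([.44,-.0131],.0895,BAR[2])
for n,w in(("top",(130,265,285,440)),("scene",(150,350,270,430))):
    b=robot.read_camera(n)[...,::-1];cv2.imwrite(f"pics/f_{n}.png",b);a=cv2.imread(f"pics/{n}0.png")
    d=cv2.absdiff(a,b).max(2);m=np.zeros_like(d);m[w[0]:w[1],w[2]:w[3]]=(d[w[0]:w[1],w[2]:w[3]]>35)
    k,l,st,ce=cv2.connectedComponentsWithStats(m);print(n,[s.tolist() for s in st[1:] if s[4]>3])
a=cv2.imread("pics/top0.png")
for f in("pics/top0.png","pics/f_top.png"):  # bar profile beside the bar: discs' extents along it
    g=cv2.cvtColor(cv2.imread(f),cv2.COLOR_BGR2GRAY)
    q=np.array([[*fr(BAR,x,14),.11] for x in range(-120,100,4)]);uv=proj("top",q).astype(np.float32);print(cv2.remap(g,uv[:,0],uv[:,1],1).ravel().tolist())
```

```text
t 54.8 pos [0.4336 0.1717 0.1921] cur yaw -2.8 turn 0.3 shift [-184.2, 16.4, 102.6] tilt [ 0.002  0.003 -1.   ] F [ 0.1 -0.6  1.4] open 0.299 g 0.0
top [[297, 157, 13, 15, 103], [314, 157, 11, 8, 65], [305, 166, 4, 3, 9], [314, 166, 5, 4, 14], [315, 166, 12, 6, 42], [313, 208, 8, 2, 13], [394, 208, 31, 15, 349]]
scene [[356, 168, 28, 40, 584], [335, 181, 4, 6, 13], [323, 187, 9, 7, 21], [383, 194, 2, 3, 5], [334, 200, 3, 5, 6], [329, 207, 2, 4, 5], [350, 207, 3, 5, 10], [363, 206, 3, 7, 10], [354, 208, 1, 5, 5], [336, 210, 2, 5, 7], [325, 219, 4, 2, 4], [382, 287, 34, 46, 978]]
[206, 205, 205, 205, 203, 188, 158, 173, 188, 190, 195, 200, 201, 201, 200, 199, 191, 158, 135, 173, 200, 201, 197, 196, 202, 203, 201, 186, 159, 163, 155, 144, 175, 197, 201, 199, 195, 194, 196, 194, 173, 187, 233, 232, 207, 232, 245, 246, 240, 216, 194, 194, 194, 191, 183]
[216, 217, 216, 216, 214, 201, 168, 188, 205, 203, 198, 208, 213, 213, 212, 211, 209, 183, 148, 168, 206, 213, 211, 210, 213, 215, 213, 200, 169, 161, 160, 150, 172, 204, 212, 210, 207, 207, 207, 209, 209, 210, 208, 208, 205, 195, 199, 204, 204, 204, 204, 206, 205, 201, 195]
```

The bearings' profile along the bar matches the start image within about 2 mm, the ring is gone from the bar and stands in the cradle, and the arm is clear. I hand the job in.

```bash
python3 -c "
from bench import robot
print(robot.job_done())"
```

```text
the job is handed in; nothing more can be done
None
```

I've handed the job in: the setting ring stands in the cradle and all three bearings hang back on the bar, within about 2 mm of where they started by my camera measurements; the hand-in call returned no verdict.

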